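Weigh the colander on the lever-locked hanging scale

ROBOT

A 6-joint arm with a two-finger parallel gripper is mounted at the origin on the work surface. World frame = base frame: x ahead of the robot, y to its left, z up, the work surface at z = 0. Lengths are in mm, angles in rad, forces in N, time in s.
With the tool pointing down it reaches from about 350 to 975 mm from the base axis. Payload 7.1 kg.
Tool frame: the origin (TCP) lies at the very end of the fingers, on their centre line; the grasp point (between the pads) lies 19 mm behind it (ctrl.grip_depth is the distance from the TCP to the grasp point, in mm); x points along the fingers, z is the direction in which the jaws open and shut, and the axes are right-handed (so a half turn about x gives the same grasp; the last joint's range is limited). The gripper opens to 88 mm and grips with 3 to 60 N. Pads are 20 mm wide; open, the fingers measure 115 mm over their backs; the gripper's body (75 mm by 178 mm) begins 61 mm behind the grasp point.
Start: joints at [1.239, 0.423, 1.63, -0, 1.089, -0.019], TCP at [192.296, 594.666, 222.675] pointing down, gripper open.
Joint ranges: [-3, 3], [-0.9, 2.11], [0.09, 2.58], [-1.31, 4.45], [0.11, 2.69], [-2.54, 2.54]. Speed limits (rad/s): [2.39, 2.39, 3.01, 3.14, 3.14, 3.14].

INTERFACE

Orientations are given as a rotation vector (axis times angle).
In Python, from workcell import ctrl gives the robot as it stands. The module is installed in compiled form; this text tells all that it offers.
- The arm moves only by the tool send_rows, never from a script. Its argument "rows" is a list of rows, each a list of 4 numbers: the shift along the tool's x, y, z in mm, then the turn about the tool's x in rad. In form: [[x, y, z, turn], ...]. A call has 1 to 10 rows; each row shifts and turns the pose as measured when the row begins, along the tool's axes as they then stand; what a row does not reach is not made up. A row lasts 1/12 s, in which the tool goes at most 41.7 mm and 7.16 degrees, less where a joint would pass 70% of its speed; a pose out of reach is approached as far as the arm can. A call with a gripper value outside its range is refused whole. "fingers" is the opening, from 0 (shut) to 1 (fully open), set as the call begins (left out, the last holds). The fingers move at their own pace and stop on an object; the grip force is fixed at half the most. Time passes only in rows, so rows that do not move let the fingers close. It gives the time, the measured TCP pose, the force and the opening at its end, in the units of the state.
- ctrl.get_obs(): the state, without advancing time (a new reading comes with each control period).
- ctrl.get_image(name): name is "scene" or "top"; returns a dict with "img" (480x640x3 uint8, red, green, blue), "depth" (480x640 float32, mm along the optical axis (not along the pixel's ray), 0 where there is no reading), "mtx" (3x3 intrinsics, pixels), "world_from_camera" (4x4, takes a point from camera to world coordinates). Camera axes: x right, y down, z forward; pixel columns grow to the right and rows downward; lengths in mm; the calibration is good to about 2 mm. A picture is of the moment at which its call begins.
- ctrl.close_job(): hands the job in, once; it reports no verdict.
The state is a dict: "t": time; "qpos": joint angles; "qvel": joint speeds; "joint_torque": joint torques, N m; "ee_pos": TCP position; "orientation": TCP orientation; "ft_force": force on the tool from outside, world axes, zero at the start; "moment": the same for the moment, N m; "width": finger opening in mm.
Only numpy, scipy, OpenCV 4.12 (cv2) and the standard library are available. Lean on these libraries where they do the work, as an engineer would, in place of code of your own. Each camera call takes 0.05 s, during which the arm holds its last target.

TASK

Weigh the steel colander on the hanging scale. First swing the red lock lever all the way up so that the scale's arm is held, then gently hang the colander by its hook on the arm, between the two brass collars, keeping it upright, and let go of it while the arm is still locked. Once it hangs still, swing the lock lever all the way down again so that the arm dips freely under the colander; leave the bowls and the jar where they are.

Things in the scene. Friction and masses are not known exactly. Their poses are not given: they have to be found in the camera images.
- scale: Fixed hanging scale, turned up to 0.25 rad. Origin on the table, z up. Grey base (x -70..130, y -160..80 mm, 18 high), column, green head (x 25..85, y -60..60, top 250 mm) with white dial at +y. The steel arm runs from the head along -y at x = 0, 220 mm above the table, 14 mm thick, to y = -185. The red lock lever points to -x.
- scale_seat (a point): Point on the axis of the scale's arm (14 mm thick round steel rod), 150 mm from the arm's pivot, midway between two brass collars (26 mm in diameter, 8 mm thick, 40 mm clear between them) where the colander's hook belongs. Axes as scale while the arm is level; y runs along the rod.
- beam (a joint): Dip of the scale's arm in rad: 0 = level (on its upper stop), grows as the end of the arm sinks, at most 0.25. A spring carries it; the hung colander makes it dip 0.08 to 0.2 rad if the lock lever is down; with the lever up a cam under it holds it within 0.02 of level.
- lock_lever (a joint): Lock lever angle in rad: 0 = fully down (handle points to the robot and 0.70 rad below level), 1.40 = fully up (0.70 rad above level; the arm is then locked). Stays where it is left; moving it takes about 1 to 4 N at the handle. Starts somewhere near down (0 to 0.4).
- lever_pivot (a point): Point on the lever's pivot axis, 188.5 mm above the table, in the lever's plane; axes as scale. The lever turns about the y axis through it.
- lever_grip (a point): Centre of the red crossbar grip at the lever's end: a cylinder 20 mm in diameter and 32 mm long whose axis is parallel to the scale's y axis, 100 mm from the pivot axis. It moves on an arc in the scale's x-z plane. It can be pinched by its two flat ends from above, the fingers turning freely on them.
- colander: Steel colander, about 0.36 kg, bowl 136 mm across, 58 mm high; origin under the bowl's centre, z up. A flat strap 24 mm wide rises from the rim at -x to 165 mm and reaches back over the bowl to a hook (open below) under a wooden knob. The hook is off-centre: hung and let go, the colander settles tilted 0.1 to 0.25 rad about the rod.
- colander_hook (a point): Top of the inside of the hook: a channel open below and at both ends along the colander's y, 24 mm long in y, roof peaked at 45 degrees, side walls 31 mm apart inside, ending 31 mm below this point. 150 mm above the colander's underside, 22 mm from its centre towards -x. Resting on the rod it is 10 mm above the rod's axis. Axes as colander.
- colander_knob (a point): Middle height of the wooden grip block above the hook, 26 x 26 mm and 44 mm high: its underside lies 14 mm and its top 58 mm above colander_hook, this point 40 mm above colander_hook. Axes as colander.
- jar: Amber glass jar with white cap, 70 mm across, 110 mm high, origin under its centre. Bystander.
- bowls: Stack of two terracotta bowls (they stay together), 110 mm across, 63 mm high. Origin under its centre. Bystander.
There are look-alikes about, which are no part of the job. What is meant by the colander is not purple, and is the smaller of those in its own colour.

How it is judged (in metres and radians):
On the way, in this order (a step that is already met when the one before it is completed fails the run):
1. the lock lever is up (1.25 rad or more) while the colander does not yet touch the scale (value of joint lock_lever above 1.25 rad and contact force between colander and scale below 0.05 N), for 0.2 s.
2. with the lever still up and the arm held level, the colander hangs by its hook on the arm between the collars, let go and still (value of joint lock_lever above 1.2 rad and distance between colander_hook and scale_seat below 0.022 m and height (world z) of colander above 0.03 m and contact force between colander and scale above 1.5 N and contact force between the fingers and colander below 0.05 N and angular speed of colander below 0.3 rad/s and value of joint beam below 0.03 rad), for 0.3 s.
At the end, for the whole second after the job is handed in: The lock lever is down (below 0.2 rad), the scale's arm has dipped more than 0.04 rad, and the colander hangs at rest on the arm between the collars: its hook point within 22 mm of the seat point, its origin more than 10 mm above the table, tilted less than 0.4 rad (value of joint lock_lever below 0.2 rad and value of joint beam above 0.04 rad and distance between colander_hook and scale_seat below 0.022 m and height (world z) of colander above 0.01 m and angle between colander's own z axis and vertical below 0.4 rad and linear speed of colander below 0.05 m/s); the robot touches nothing.
It fails at once if the colander is tipped by more than 0.6 rad (angle between colander's own z axis and vertical above 0.6 rad).
It fails at once if the colander is set on the scale hard (over 40 N) (contact force between colander and scale above 40 N).
It fails at once if the bowls or the jar are moved by more than 30 mm (distance of any of bowls, jar from where it was at the start of the episode above 0.03 m).
It also fails if it takes over 72 s, if anything falls off the work surface, if the arm or the gripper's body presses on something with over 40 N, if the wrist force passes 120 N, or if a joint passes its speed limit or range.

## Working session

There is one attempt and no reset: what is moved stays moved. The work goes in short steps, Python scripts to look and compute and a tool call to move; the robot and the scene stay as the last step left them, time stands still between calls to the robot, and variables do not carry over. Pictures are saved under pics/ and viewed, and the job is handed in when it is done.

Besides the shell and the picture viewer there is one more tool, called after "Emit:" as name(argument=value, ...), one argument or row to a line, values as JSON. send_rows: Moves the arm, as the interface text tells. Its arguments: {"type":"object","properties":{"rows":{"type":"array"},"fingers":{"type":"number"}},"required":["rows"]}

```bash
mkdir -p pics; python3 - <<'E'
from workcell import ctrl
import cv2, numpy as np
print(ctrl.get_obs())
for n in("scene","top"):
    d=ctrl.get_image(n); cv2.imwrite(f"pics/{n}0.png",d["img"][:,:,::-1]); np.savez(f"{n}0.npz",**d); print(n,d["mtx"],d["world_from_camera"])
E
```

```text
{'t': 0.0, 'qpos': array([ 1.23898855e+00,  4.23845231e-01,  1.63070184e+00, -2.95399066e-05,
        1.08862082e+00, -1.89856402e-02]), 'qvel': array([ 0.00049239,  0.0005503 ,  0.00028513, -0.00021824,  0.00076834,
       -0.00103985]), 'joint_torque': array([-1.40602944e-03, -5.44621003e+01, -2.73666251e+01,  6.43414166e-02,
        2.28365685e-02, -7.04262538e-05]), 'ee_pos': array([192.12841265, 594.13367168, 221.89432049]), 'orientation': array([-0.97669862,  1.34240798,  0.97516613]), 'ft_force': array([1.08660635, 0.3160796 , 0.27167371]), 'moment': array([-0.00771949,  0.01804278, -0.01480696]), 'width': 87.82584122685061}
scene [[553.66484941   0.         321.32153933]
 [  0.         553.66484941 237.3898597 ]
 [  0.           0.           1.        ]] [[-7.27764329e-01  5.02862124e-01 -4.66356908e-01  1.02996004e+03]
 [ 6.85795360e-01  5.40148608e-01 -4.87774749e-01  6.12189979e+02]
 [ 6.61858810e-03 -6.74810466e-01 -7.37961401e-01  1.04151429e+03]
 [ 0.00000000e+00  0.00000000e+00  0.00000000e+00  1.00000000e+00]]
top [[509.85249213   0.         322.45400717]
 [  0.         509.85249213 240.3752965 ]
 [  0.           0.           1.        ]] [[ 3.14833266e-03 -9.96826949e-01  7.95369192e-02  3.74197208e+02]
 [-9.99831250e-01 -4.57736589e-03 -1.77909870e-02  3.78747555e+01]
 [ 1.80986049e-02 -7.94674854e-02 -9.96673146e-01  1.36749897e+03]
 [ 0.00000000e+00  0.00000000e+00  0.00000000e+00  1.00000000e+00]]
```

View pics/scene0.png

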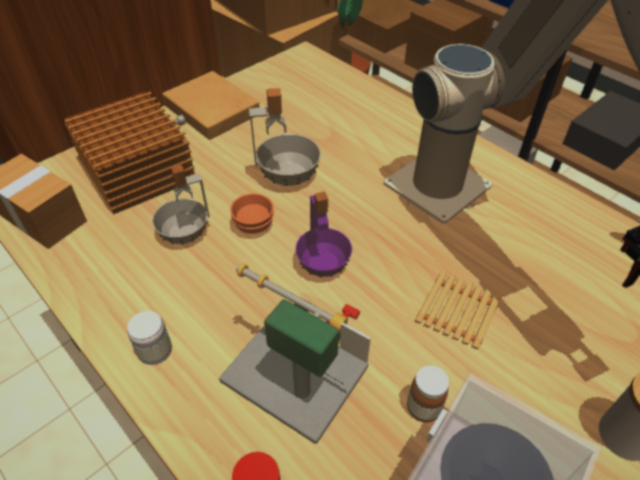

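View pics/top0.png

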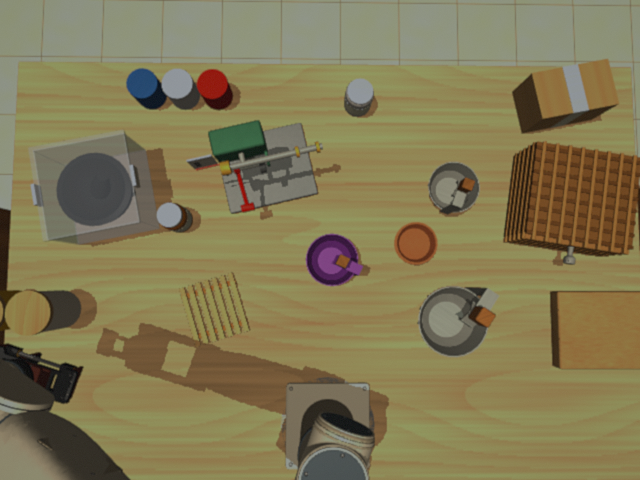

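Candidates (top view): purple colander (332,260), large steel (453,322), small steel (453,188). I choose the small steel one, which is at (180,220) in the scene view. Next I'll check its size and take crops.

```bash
cat > h.py <<'E'
import numpy as np, cv2
def load(n,k=0): return dict(np.load(f"{n}{k}.npz"))
def cloud(d):
    K=d["mtx"];z=d["depth"];v,u=np.mgrid[:480,:640]
    p=np.stack([(u-K[0,2])/K[0,0]*z,(v-K[1,2])/K[1,1]*z,z],-1)
    T=d["world_from_camera"]; w=p@T[:3,:3].T+T[:3,3]; w[z==0]=np.nan; return w
def onplane(d,u,v,h):
    K=d["mtx"];T=d["world_from_camera"];r=T[:3,:3]@np.array([(u-K[0,2])/K[0,0],(v-K[1,2])/K[1,1],1]);return T[:3,3]+r*(h-T[2,3])/r[2]
def proj(d,P):
    T=np.linalg.inv(d["world_from_camera"]);p=T[:3,:3]@np.asarray(P,float)+T[:3,3];q=d["mtx"]@p;return q[:2]/q[2]
def snap(k):
    from workcell import ctrl
    for n in("scene","top"):
        d=ctrl.get_image(n);np.savez(f"{n}{k}.npz",**d);cv2.imwrite(f"pics/{n}{k}.png",d["img"][:,:,::-1])
def crop(n,k,u0,u1,v0,v1,name,s):
    im=load(n,k)["img"][v0:v1,u0:u1,::-1];cv2.imwrite("pics/"+name,cv2.resize(im,None,fx=s,fy=s,interpolation=cv2.INTER_CUBIC))
E
python3 - <<'E'
from h import *
np.set_printoptions(suppress=True,precision=1)
crop("top",0,410,500,150,230,"c_top.png",8)
crop("scene",0,140,240,150,250,"c_scene.png",6)
crop("top",0,180,340,100,230,"s_top.png",5)
crop("scene",0,210,390,250,440,"s_scene.png",4)
d=load("top");w=cloud(d)
for n,(a,b,c,e) in {"small":(425,482,160,218),"large":(412,500,280,360)}.items():
    p=w[c:e,a:b].reshape(-1,3); 
    for lo,hi in((45,70),(100,300)):
        q=p[(p[:,2]>lo)&(p[:,2]<hi)]; print(n,lo,len(q),q.min(0),q.max(0),q.mean(0))
E
```

```text
small 45 431 [ 550.6 -396.8   45.1] [ 687.7 -260.    69.9] [ 629.3 -340.3   54. ]
small 100 459 [ 550.3 -334.4  100.3] [ 620.8 -291.9  212.7] [ 583.  -311.4  173.7]
large 45 596 [ 191.3 -397.8   45. ] [ 360.2 -230.4   69.9] [ 260.3 -330.7   57.8]
large 100 914 [ 268.9 -379.6  100.9] [ 361.  -303.   279.7] [ 314.3 -336.6  226.1]
```

View pics/c_top.png

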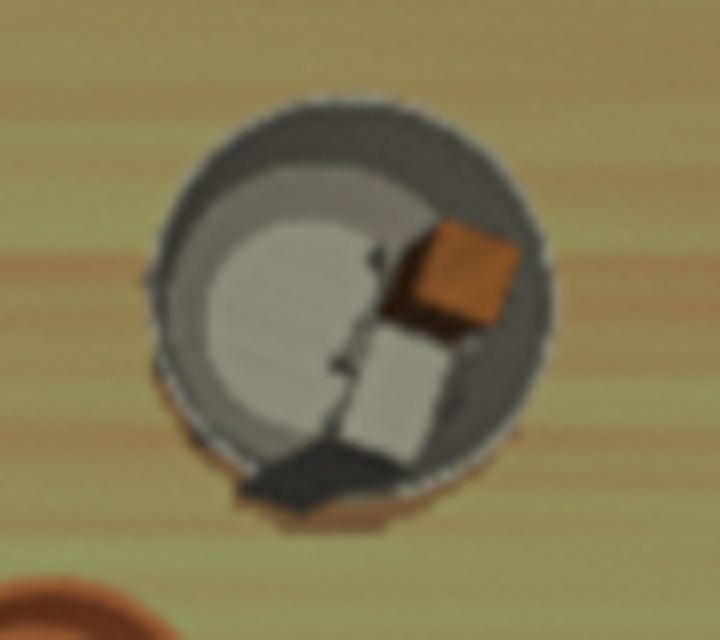

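View pics/c_scene.png

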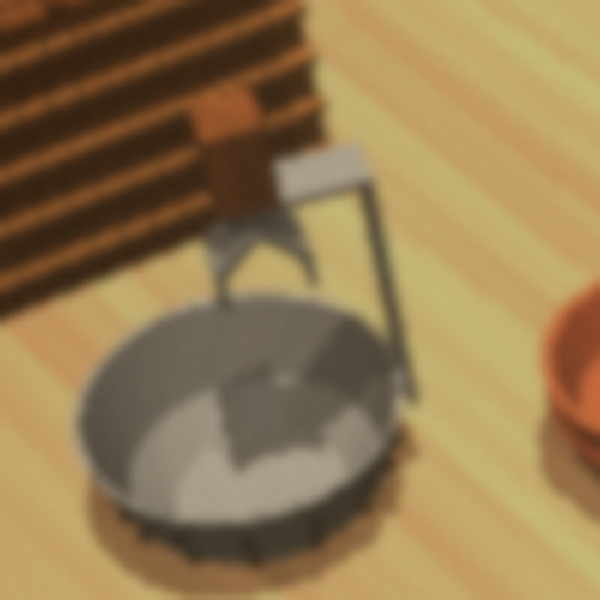

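View pics/s_top.png

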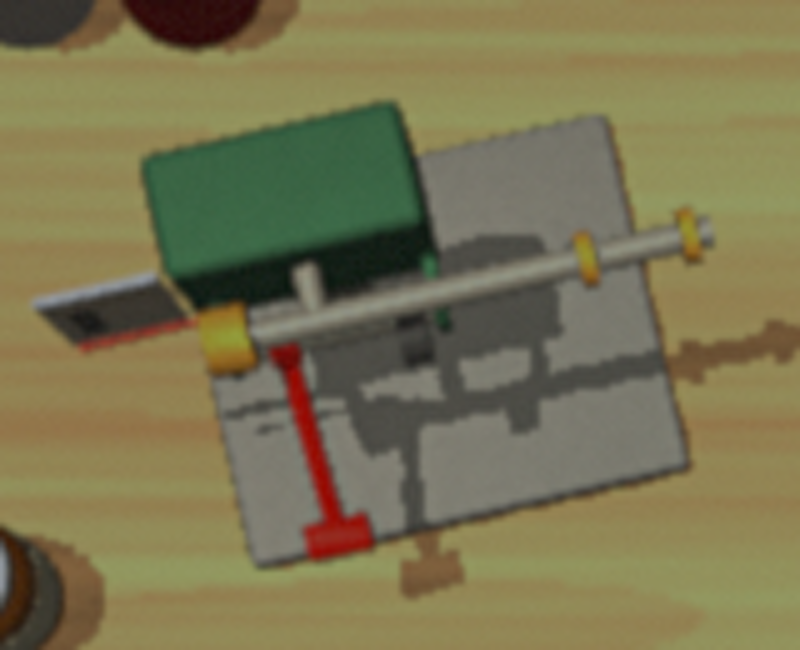

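View pics/s_scene.png

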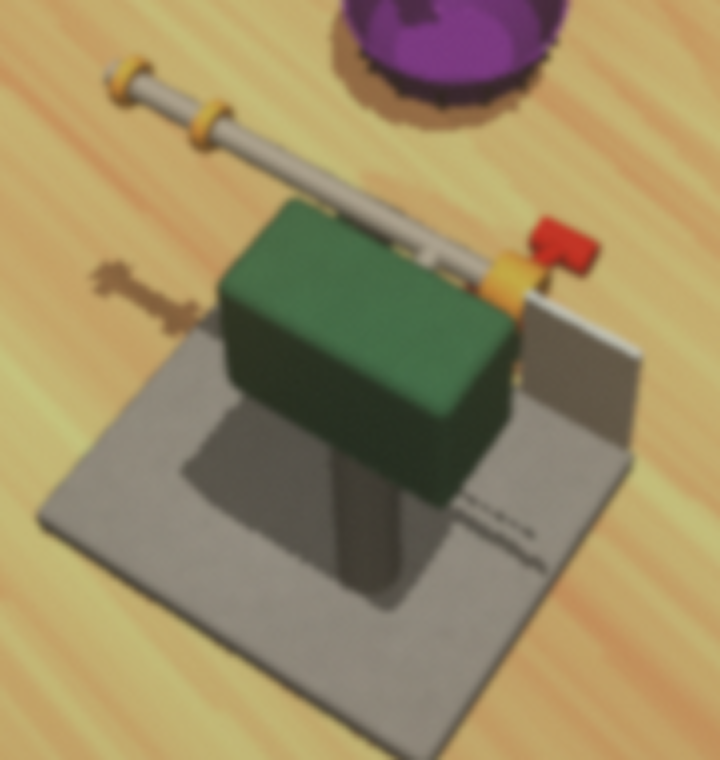

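The small steel colander has a 137 mm rim against the 136 given (the large one is 168), and its knob top is near 210 mm. The choice holds. Next: precise points for the knob, strap, rod, collars, lever grip and jar.

```bash
python3 - <<'E'
from h import *
np.set_printoptions(suppress=True,precision=1)
t=load("top");s=load("scene");wt=cloud(t);ws=cloud(s)
def hsv(d): return cv2.cvtColor(d["img"],cv2.COLOR_RGB2HSV)
def blob(d,m,roi):
    a,b,c,e=roi;M=np.zeros_like(m);M[c:e,a:b]=m[c:e,a:b]
    n,l,st,ce=cv2.connectedComponentsWithStats(M.astype(np.uint8));i=1+np.argmax(st[1:,4]);return l==i,ce[i],st[i]
H=hsv(t);Hs=hsv(s)
# knob top face
m=(H[...,0]<14)&(H[...,1]>150)&(H[...,2]>100)
b,c,st=blob(t,m,(440,485,165,205));print("knob top",c,st, onplane(t,*c,208), np.nanmedian(wt[b],0))
cn,_=cv2.findContours(b.astype(np.uint8),0,2);r=cv2.minAreaRect(max(cn,key=len));print(r)
bp=[onplane(t,*q,208)[:2] for q in cv2.boxPoints(r)];print(np.array(bp))
# strap horizontal at 165: points
p=wt[160:218,425:482].reshape(-1,3);q=p[(p[:,2]>158)&(p[:,2]<172)];print("strap",len(q),q.mean(0))
r=cv2.minAreaRect(q[:,:2].astype(np.float32));print(r)
# rim circle
q=p[(p[:,2]>48)&(p[:,2]<64)];q=q[q[:,2]>50]
print("rimcentre minmax",(q.min(0)+q.max(0))/2)
# red lever
m=((H[...,0]<6)|(H[...,0]>174))&(H[...,1]>170)&(H[...,2]>60)
b,c,st=blob(t,m,(225,262,165,215));P=wt[b];P=P[~np.isnan(P[:,0])];print("lever",st,P.min(0),P.max(0))
vv,uu=np.nonzero(b);
g=b.copy();g[:202]=0;P=wt[g];print("grip top",np.nanmean(P,0),np.nanmin(P,0),np.nanmax(P,0),np.argwhere(g).mean(0)[::-1])
m=((Hs[...,0]<6)|(Hs[...,0]>174))&(Hs[...,1]>170)&(Hs[...,2]>60)
b,c,st=blob(s,m,(330,370,295,325));print("grip scene",c,st,np.nanmean(ws[b],0))
# rod: points z 205..240 
for n,w,roi in(("top",wt,(215,330,130,185)),("scene",ws,(225,360,255,330))):
    a,bb,c0,e=roi;p=w[c0:e,a:bb].reshape(-1,3);q=p[(p[:,2]>205)&(p[:,2]<236)]
    print(n,len(q),q.min(0),q.max(0))
# collars: yellow
for n,d,w,h,roi in(("top",t,wt,H,(290,330,135,165)),("scene",s,ws,Hs,(230,275,255,295)),("topboss",t,wt,H,(215,235,155,180))):
    m=(h[...,0]>15)&(h[...,0]<32)&(h[...,1]>150)&(h[...,2]>90)
    a,b_,c0,e=roi;M=np.zeros_like(m);M[c0:e,a:b_]=m[c0:e,a:b_]
    k,l,st,ce=cv2.connectedComponentsWithStats(M.astype(np.uint8))
    for i in range(1,k):
        if st[i,4]>8:print(n,ce[i],st[i],np.nanmedian(w[l==i],0))
E
```

```text
knob top [471.9 181.2] [469 179   6   6  12] [ 605.7 -328.5  208. ] [ 606.3 -329.1  207.9]
((471.75006103515625, 180.75001525878906), (6.363961219787598, 2.8284268379211426), 45.0)
[[ 609.7 -320.7]
 [ 614.4 -325.4]
 [ 603.9 -335.7]
 [ 599.2 -330.9]]
strap 170 [ 572.3 -309.1  166.5]
((579.22900390625, -311.8170166015625), (24.34735107421875, 54.06922912597656), 70.4719009399414)
rimcentre minmax [ 619.6 -327.7   57. ]
lever [234 169  21  43 206] [541.7 182.4 135.3] [633.4 222.9 201.3]
grip top [552.8 197.9 144.3] [541.7 182.4 135.3] [563.7 213.3 153.1] [247.2 206.6]
grip scene [350.1 311.1] [343 305  16  13 127] [556.5 200.6 145.6]
top 994 [613.5  19.2 205.3] [715.8 265.1 235.9]
scene 1081 [613.5  17.6 209.2] [733.6 252.4 235.9]
top [317.3 146.4] [315 142   5  10  29] [679.   30.6 231.2]
top [296.8 151.3] [295 147   5  10  26] [666.2  75.9 230.6]
scene [240.8 269.4] [237 264  10  12  46] [685.3  31.5 229.4]
scene [261.1 280.5] [258 275   9  12  47] [673.9  77.7 229.4]
topboss [224.6 167.4] [219 161  12  14 116] [627.2 238.6 232.5]
```

```bash
python3 - <<'E'
from h import *
np.set_printoptions(suppress=True,precision=2)
t=load("top");s=load("scene");wt=cloud(t);ws=cloud(s)
m=(wt[...,2]>198)&(wt[...,2]<216);M=np.zeros((480,640),np.uint8);M[160:218,425:490]=m[160:218,425:490]
P=wt[M>0];print("knob",len(P),P.mean(0),np.median(P,0));r=cv2.minAreaRect(P[:,:2].astype(np.float32));print(r)
uv=np.argwhere(M)[:,::-1].mean(0);print(uv,onplane(t,*uv,208))
M=np.zeros((480,640),np.uint8);m=(ws[...,2]>198)&(ws[...,2]<216);M[150:200,165:200]=m[150:200,165:200]
P=ws[M>0];print("knob scene",len(P),P.mean(0));print(cv2.minAreaRect(P[:,:2].astype(np.float32)))
# rod line
for n,w,roi in(("top",wt,(236,322,135,175)),("scene",ws,(235,335,260,325))):
    a,b,c,e=roi;p=w[c:e,a:b].reshape(-1,3);q=p[(p[:,2]>221)&(p[:,2]<229.5)]
    l=cv2.fitLine(q[:,:2].astype(np.float32),cv2.DIST_HUBER,0,.01,.01).ravel();l*=1
    print(n,len(q),l,np.arctan2(-l[0],l[1]) if l[1]>0 else np.arctan2(l[0],-l[1]), "x at y=53",l[2]+(53-l[3])*l[0]/l[1],q[:,1].min(),q[:,1].max())
# base plate
q=wt[120:215,215:325].reshape(-1,3);q=q[(q[:,2]>12)&(q[:,2]<24)];print("base",cv2.minAreaRect(q[:,:2].astype(np.float32)))
# head
q=wt[115:165,200:275].reshape(-1,3);q=q[(q[:,2]>244)&(q[:,2]<256)];print("head",cv2.minAreaRect(q[:,:2].astype(np.float32)))
# jar caps
for nm,(a,b,c,e) in {"jarA":(150,195,200,235),"jarB":(340,380,75,120),"bowls":(390,440,220,268),"purple":(300,372,230,290)}.items():
    q=wt[c:e,a:b].reshape(-1,3);q=q[q[:,2]>30];print(nm,q.min(0),q.max(0),np.median(q,0))
q=wt[130:270,500:640].reshape(-1,3);print("crate z",np.nanmax(q[:,2]),np.nanmax(q[q[:,2]>50][:,1]))
E
python3 - <<'E'
from workcell import ctrl
from scipy.spatial.transform import Rotation as R
o=ctrl.get_obs();print(R.from_rotvec(o["orientation"]).as_matrix().round(3))
E
```

```text
knob 137 [ 599.44 -318.43  206.99] [ 599.05 -318.08  207.68]
((600.0367431640625, -319.86431884765625), (26.376171112060547, 26.76454734802246), 72.16043853759766)
[467.5  183.96] [ 599.25 -318.13  208.  ]
knob scene 116 [ 600.35 -316.71  206.39]
((599.494140625, -318.010986328125), (28.45050811767578, 25.630847930908203), 70.36304473876953)
top 533 [  0.2   -0.98 658.12 121.8 ] 0.20619458 x at y=53 672.5102 21.44963524342604 214.98547823486837
scene 730 [  0.24  -0.97 657.79 130.83] 0.23792775 x at y=53 676.6603 17.62593485939408 238.69317617113745
base ((678.01904296875, 167.0330047607422), (201.08319091796875, 239.7743682861328), 13.648327827453613)
head ((688.6661376953125, 225.7659454345703), (62.144657135009766, 149.47506713867188), 15.277464866638184)
jarA [501.69 360.38  30.01] [585.   464.79 118.65] [533.2  390.85 105.91]
jarB [ 821.31 -114.02   30.27] [892.07 -42.23 106.96] [847.37 -76.93  97.89]
bowls [ 418.43 -281.49   30.  ] [ 527.35 -171.48   68.76] [ 474.77 -230.69   40.95]
purple [364.15 -77.04  30.06] [495.94  56.7  212.97] [421.47 -26.34  54.86]
crate z 162.52336039214288 -469.58235378640035
[[-0.    -0.951  0.308]
 [-0.001  0.308  0.951]
 [-1.    -0.    -0.001]]
```

Everything measured agrees with the given sizes:

| Item | Estimate |
|---|---|
| Scale origin | about (639,199), yaw 0.238 |
| Seat | about (675.5,53,220) |
| Lever grip | about (554,199,136) |
| Colander knob | about (599.5,-318.5) |
| Colander yaw | -0.32 |

First I'll turn the tool to the lever.

Emit:
send_rows(
  rows=[
    [0,0,0,-0.11],
    [0,0,0,-0.11],
    [0,0,0,-0.11],
    [0,0,0,-0.11],
    [0,0,0,-0.11],
    [0,-16,-30,0],
    [0,-16,-30,0],
    [0,-16,-30,0],
    [0,-16,-30,0],
    [0,-16,-30,0],
  ],
  fingers=1,
)

```text
t: 0.93
ee_pos: [306.9, 468.4, 217.6]
orientation: [-1.411, 1.074, 1.41]
ft_force: [0.6, 0.6, 0.9]
width: 88.2
```

```bash
cat >> h.py <<'E'
def go(tx,ty,tz,yaw=None):
    from workcell import ctrl
    from scipy.spatial.transform import Rotation as R
    o=ctrl.get_obs();M=R.from_rotvec(o["orientation"]).as_matrix()
    d=M.T@(np.array([tx,ty,tz])-o["ee_pos"]);a=np.arctan2(M[1,2],M[0,2])
    print("t %.2f"%o["t"],"tcp",o["ee_pos"].round(1),"yaw %.3f"%a,"down",M[:,0].round(3),"delta",d.round(1),"turn",None if yaw is None else round(-(yaw-a),3),"F",o["ft_force"].round(1),"w %.1f"%o["width"],"q",o["qpos"].round(2))
E
python3 - <<'E'
from h import *
go(554,199,222,1.809)
w=cloud(load("top"))
c,s=np.cos(.238),np.sin(.238)
for n in("top","scene"):
    p=cloud(load(n)).reshape(-1,3);p=p[p[:,2]>60]-np.array([639.4,198.8,0]);p[:,:2]=p[:,:2]@np.array([[c,-s],[s,c]])
    q=p[(p[:,0]>-60)&(p[:,0]<25)&(p[:,1]>5)&(p[:,1]<150)]
    for y in range(0,150,15):
        k=q[(q[:,1]>=y)&(q[:,1]<y+15)]
        if len(k):print(n,y,len(k),k.min(0).round(),k.max(0).round())
E
```

```text
t 0.93 tcp [306.9 468.4 217.6] yaw 1.846 down [-0.004 -0.006 -1.   ] delta [  -3.7 -164.5 -326.5] turn 0.037 F [0.6 0.6 0.9] w 88.2 q [ 0.97  0.34  1.77 -0.    1.04 -0.88]
top 0 54 [-55.   5. 152.] [ 25.  15. 237.]
top 15 184 [-60.  15. 153.] [ 25.  30. 246.]
top 30 118 [-15.  30. 181.] [ 25.  45. 249.]
top 45 55 [-15.  45. 179.] [ 25.  59. 253.]
top 60 79 [ 11.  60. 190.] [ 25.  75. 268.]
top 75 80 [ 11.  75. 192.] [ 24.  90. 270.]
top 90 76 [ 10.  90. 191.] [ 24. 105. 269.]
top 105 47 [ 10. 105. 191.] [ 25. 116. 268.]
scene 0 43 [ -7.   5. 198.] [  7.  15. 230.]
scene 15 64 [-60.  15. 155.] [ 25.  30. 248.]
scene 30 113 [-15.  30. 226.] [ 25.  45. 248.]
scene 45 91 [-14.  45. 181.] [ 24.  60. 264.]
scene 60 125 [ 20.  60. 192.] [ 25.  75. 268.]
scene 75 142 [ 20.  75. 190.] [ 25.  90. 267.]
scene 90 139 [ 21.  90. 191.] [ 25. 105. 267.]
scene 105 98 [ 21. 105. 191.] [ 25. 115. 267.]
```

Emit:
send_rows(
  rows=[
    [0,-17,-30,0.037],
    [0,-17,-32,0],
    [0,-17,-32,0],
    [0,-17,-32,0],
    [0,-17,-32,0],
    [0,-17,-32,0],
    [0,-17,-32,0],
    [0,-17,-32,0],
    [0,-17,-32,0],
    [0,0,0,0],
  ],
)

```text
t: 1.77
ee_pos: [533.9, 209.0, 216.1]
orientation: [-1.384, 1.101, 1.381]
ft_force: [-0.4, -0.2, 0.3]
width: 87.9
```

```bash
python3 - <<'E'
from h import *
snap(1)
go(554,199,222,1.809)
crop("scene",1,210,390,230,380,"c1.png",4)
crop("top",1,180,340,120,230,"c1t.png",5)
E
```

```text
t 1.87 tcp [530.8 211.9 215.7] yaw 1.806 down [-0.009 -0.009 -1.   ] delta [ -6.4 -19.5 -18. ] turn -0.003 F [-0.4  0.1 -0.7] w 87.9 q [ 0.36  0.36  1.75 -0.01  1.05 -1.44]
```

View pics/c1.png

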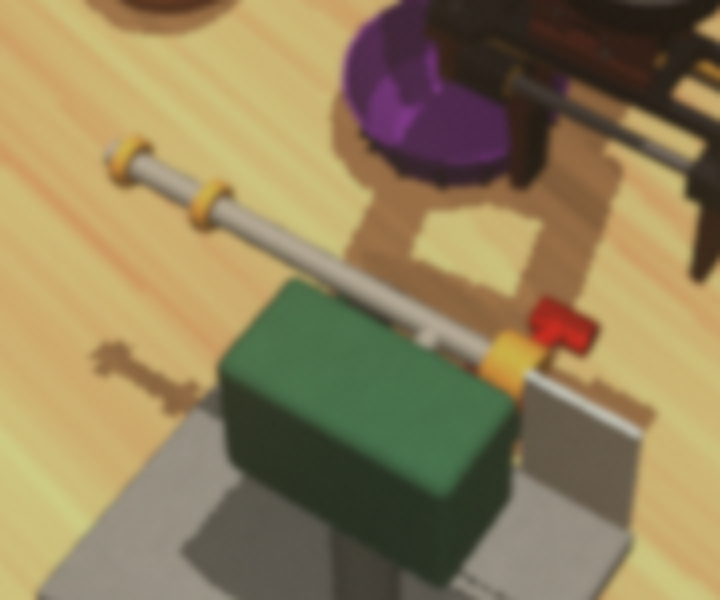

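The open jaws stand parallel to the rod, short of the red grip at crop pixel (563,325). I'll finish the approach and descend.

Emit:
send_rows(
  rows=[
    [0,-10,-9,0],
    [0,-10,-9,0],
    [0,0,0,0],
    [20,0,0,0],
    [0,0,0,0],
  ],
)

```text
t: 2.28
ee_pos: [554.5, 201.6, 195.2]
orientation: [-1.385, 1.099, 1.389]
ft_force: [-1.9, -0.2, -0.9]
width: 87.7
```

```bash
python3 - <<'E'
from h import *
go(554,199,117,1.809)
E
```

```text
t 2.28 tcp [554.5 201.6 195.2] yaw 1.812 down [-0.009 -0.008 -1.   ] delta [78.2  0.2 -1.9] turn 0.003 F [-1.9 -0.2 -0.9] w 87.7 q [ 0.33  0.41  1.72 -0.01  1.02 -1.48]
```

Emit:
send_rows(
  rows=[
    [20,0,0,0],
    [20,0,-1,0],
    [20,0,0,0],
    [18,0,0,0],
    [0,0,0,0],
    [0,0,0,0],
  ],
)

```text
t: 2.78
ee_pos: [554.6, 204.9, 118.3]
orientation: [-1.39, 1.092, 1.392]
ft_force: [1.3, 0.1, 0.6]
width: 87.5
```

```bash
python3 - <<'E'
from h import *
snap(2)
go(554,199,117,1.809)
crop("top",2,180,340,120,230,"c2t.png",5)
E
```

```text
t 2.88 tcp [554.9 204.9 118.9] yaw 1.817 down [-0.005 -0.007 -1.   ] delta [ 2.   2.3 -5.5] turn 0.008 F [-1.1 -0.1  0.8] w 87.7 q [ 0.34  0.51  1.77 -0.01  0.87 -1.48]
```

View pics/c2t.png

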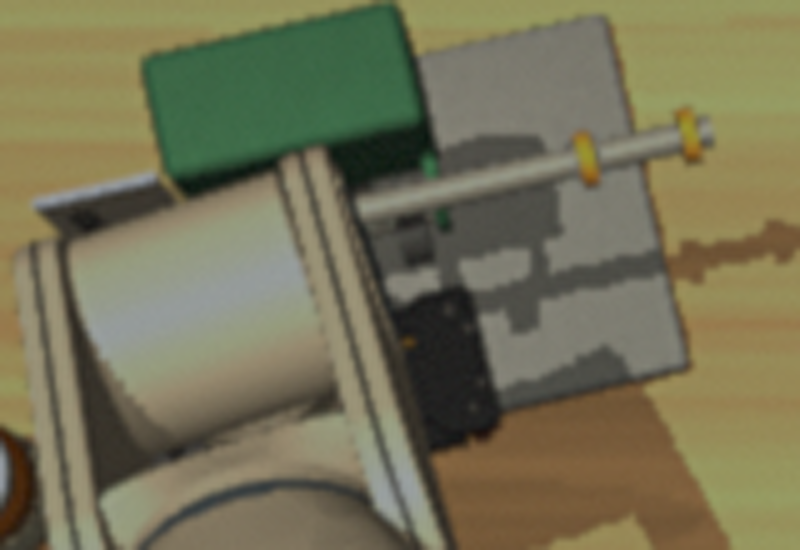

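The gripper hides the grip, but the rows show no contact. I'll correct the last 5 mm and close.

Emit:
send_rows(
  rows=[
    [0,2,-5,0],
    [0,0,0,0],
  ],
)

```text
t: 3.05
ee_pos: [555.2, 200.0, 121.3]
orientation: [-1.392, 1.088, 1.389]
ft_force: [-0.6, -0.3, 0.6]
width: 87.6
```

Emit:
send_rows(
  rows=[
    [0,0,0,0],
    [0,0,0,0],
    [0,0,0,0],
    [0,0,0,0],
    [0,0,0,0],
    [0,0,0,0],
  ],
  fingers=0,
)

```text
t: 3.55
ee_pos: [557.0, 200.0, 124.7]
orientation: [-1.393, 1.084, 1.385]
ft_force: [0.3, 0.1, -0.1]
width: 51.3
```

```bash
python3 - <<'E'
from h import *
go(554,199,117,1.809)
E
```

```text
t 3.55 tcp [557.  200.  124.7] yaw 1.818 down [ 0.003 -0.004 -1.   ] delta [ 7.7  3.2 -0.2] turn 0.009 F [ 0.3  0.1 -0.1] w 51.3 q [ 0.33  0.5   1.77 -0.01  0.87 -1.49]
```

Emit:
send_rows(
  rows=[
    [8,2,0,0],
    [1,0,0,0],
    [1,0,0,0],
    [1,0,0,0],
    [1,0,0,0],
    [0,0,0,0],
  ],
)

```text
t: 4.05
ee_pos: [556.9, 199.1, 112.2]
orientation: [-1.395, 1.081, 1.382]
ft_force: [-1.1, -0.2, 0.5]
width: 32.1
```

```bash
python3 - <<'E'
from h import *
go(554,199,117,1.809)
E
```

```text
t 4.05 tcp [556.9 199.1 112.2] yaw 1.818 down [ 0.006 -0.004 -1.   ] delta [-4.8  2.8  0.6] turn 0.009 F [-1.1 -0.2  0.5] w 32.1 q [ 0.33  0.52  1.78 -0.01  0.84 -1.49]
```

The opening is 32.1 mm, so the grip is pinched, and its radius works out at 98.5 mm. I'll swing it up along the arc.

Emit:
send_rows(
  rows=[
    [-10,6,0,0],
    [-11,5,0,0],
    [-11,4,0,0],
    [-12,2,0,0],
    [-12,1,0,0],
    [-12,0,0,0],
  ],
)

```text
t: 4.55
ee_pos: [537.6, 194.4, 182.6]
orientation: [-1.394, 1.082, 1.381]
ft_force: [6.8, 0.2, -5.0]
width: 31.7
```

```bash
cat >> h.py <<'E'
def lev():
    from workcell import ctrl
    from scipy.spatial.transform import Rotation as R
    o=ctrl.get_obs();M=R.from_rotvec(o["orientation"]).as_matrix();g=o["ee_pos"]-19*M[:,0]
    c,s=np.cos(.238),np.sin(.238);d=g[:2]-[639.4,198.8];X=c*d[0]+s*d[1];Y=-s*d[0]+c*d[1];Z=g[2]-188.5
    th=np.arctan2(Z,-X);print("r %.1f lever %.3f Y %.1f"%(np.hypot(X,Z),th+.7,Y))
    for f in (.1,.2,.4,.7):
        n=min(th+f,.74);print(f,"dx %.1f dy %.1f"%(-(100*np.sin(n)-Z),100*np.cos(n)+X))
E
python3 - <<'E'
from h import *
go(554,199,117,1.809);lev()
E
```

```text
t 4.55 tcp [537.6 194.4 182.6] yaw 1.816 down [ 0.006 -0.004 -1.   ] delta [ 65.7 -16.7   0.8] turn 0.007 F [ 6.8  0.2 -5. ] w 31.7 q [ 0.33  0.39  1.78 -0.01  0.96 -1.48]
r 100.9 lever 0.830 Y 19.9
0.1 dx -9.7 dy -2.7
0.2 dx -19.3 dy -5.5
0.4 dx -37.5 dy -13.8
0.7 dx -54.4 dy -26.2
```

Emit:
send_rows(
  rows=[
    [-11,-3,0,0],
    [-11,-4,0,0],
    [-11,-5,0,0],
    [-10,-6,0,0],
    [-9,-7,0,0],
    [-4,-3,0,0],
  ],
)

```text
t: 5.05
ee_pos: [558.5, 199.2, 241.6]
orientation: [-1.391, 1.092, 1.388]
ft_force: [9.4, 1.2, -49.2]
width: 31.7
```

```bash
python3 - <<'E'
from h import *
go(554,199,117,1.809);lev()
E
```

```text
t 5.05 tcp [558.5 199.2 241.6] yaw 1.817 down [-0.004 -0.008 -1.   ] delta [124.6   3.7   1.7] turn 0.008 F [  9.4   1.2 -49.2] w 31.7 q [ 0.33  0.36  1.68 -0.01  1.11 -1.49]
r 106.5 lever 1.443 Y 19.6
0.1 dx 4.7 dy -4.6
0.2 dx 4.7 dy -4.6
0.4 dx 4.7 dy -4.6
0.7 dx 4.7 dy -4.6
```

The lever is against its upper stop at 49 N. I'll ease off slightly and release.

Emit:
send_rows(
  rows=[
    [4,0,0,0],
    [0,0,0,0],
  ],
)

```text
t: 5.22
ee_pos: [556.1, 199.0, 237.3]
orientation: [-1.389, 1.095, 1.392]
ft_force: [9.6, -0.7, -7.1]
width: 31.8
```

```bash
python3 - <<'E'
from h import *
go(554,199,117,1.809);lev()
E
```

```text
t 5.22 tcp [556.1 199.  237.3] yaw 1.817 down [-0.008 -0.008 -1.   ] delta [120.3   0.8   1.3] turn 0.008 F [ 9.6 -0.7 -7.1] w 31.8 q [ 0.33  0.36  1.69 -0.01  1.1  -1.49]
r 105.4 lever 1.398 Y 19.9
0.1 dx 0.3 dy -6.9
0.2 dx 0.3 dy -6.9
0.4 dx 0.3 dy -6.9
0.7 dx 0.3 dy -6.9
```

Emit:
send_rows(
  rows=[
    [0,0,0,0],
    [0,0,0,0],
    [0,0,0,0],
    [0,0,0,0],
    [0,0,0,0],
  ],
  fingers=1,
)

```text
t: 5.63
ee_pos: [555.2, 199.3, 240.7]
orientation: [-1.391, 1.093, 1.392]
ft_force: [0.8, 0.5, 0.5]
width: 61.5
```

Emit:
send_rows(
  rows=[
    [-25,0,0,0],
    [-30,0,0,0],
    [-30,0,0,0],
    [-20,0,0,0],
    [0,30,0,0.12],
    [0,30,0,0.12],
    [0,30,0,0.12],
    [0,0,0,0.12],
    [0,0,0,0.12],
    [0,0,0,0.12],
  ],
)

```text
t: 6.47
ee_pos: [462.0, 188.1, 354.4]
orientation: [-0.839, 1.413, 0.834]
ft_force: [0.4, -0.0, 0.4]
width: 88.0
```

```bash
python3 - <<'E'
from h import *
snap(3)
go(599.5,-318.5,340,-0.32)
crop("scene",3,210,390,230,380,"c3.png",4)
E
```

```text
t 6.57 tcp [462.6 188.2 354.3] yaw 1.078 down [-0.005 -0.007 -1.   ] delta [  17.  -360.5 -381.4] turn 1.398 F [-0.1 -0.2  0.5] w 87.8 q [ 0.37  0.1   1.75 -0.    1.3  -0.71]
```

View pics/c3.png

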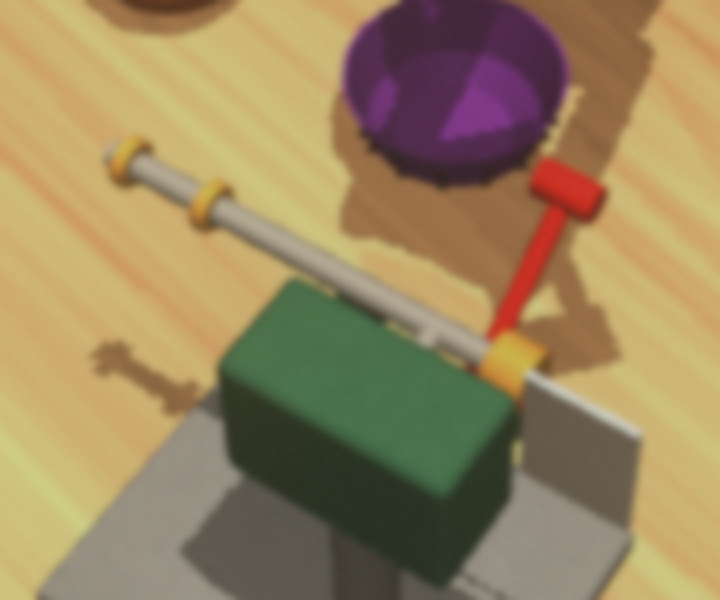

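The lever stands up, with its grip at crop (568,190). I'll check its angle from depth and refine the seat height and the rod. Then on to the colander: the turn first.

Emit:
send_rows(
  rows=[
    [0,0,0,0.12],
    [0,0,0,0.12],
    [0,0,0,0.12],
    [0,0,0,0.12],
    [0,0,0,0.12],
    [0,0,0,0.12],
    [0,0,0,0.12],
    [0,0,0,0.12],
    [0,0,0,0.12],
    [0,0,0,0.12],
  ],
)

```text
t: 7.4
ee_pos: [463.5, 188.2, 354.8]
orientation: [0.095, 1.574, -0.106]
ft_force: [-0.5, 0.5, -1.1]
width: 88.1
```

```bash
python3 - <<'E'
from h import *
np.set_printoptions(suppress=True,precision=1)
s=load("scene",3);w=cloud(s);h=cv2.cvtColor(s["img"],cv2.COLOR_RGB2HSV)
m=((h[...,0]<6)|(h[...,0]>174))&(h[...,1]>170)&(h[...,2]>60);M=np.zeros_like(m);M[265:288,335:365]=m[265:288,335:365]
p=w[M];print("grip up",np.nanmedian(p,0),np.nanmax(p,0),np.nanmin(p,0))
go(599.5,-318.5,300,-0.32)
E
```

```text
grip up [563.  201.9 257.1] [577.1 216.8 264.1] [551.1 184.3 239.7]
t 7.40 tcp [463.5 188.2 354.8] yaw -0.128 down [-0. -0. -1.] delta [  57.6 -484.8  199.7] turn 0.192 F [-0.5  0.5 -1.1] w 88.1 q [ 0.4  0.1  1.8 -0.   1.3  0.5]
```

Emit:
send_rows(
  rows=[
    [0,-15,15,0.1],
    [0,-38,5,0.09],
    [0,-38,10,0],
    [0,-38,10,0],
    [0,-38,10,0],
    [0,-38,10,0],
    [0,-38,10,0],
    [0,-38,10,0],
    [0,-38,10,0],
    [0,-38,10,0],
  ],
)

```text
t: 8.23
ee_pos: [459.4, -190.0, 357.8]
orientation: [0.21, 1.563, -0.219]
ft_force: [1.1, -0.5, 0.4]
width: 87.9
```

```bash
python3 - <<'E'
from h import *
go(599.5,-318.5,300,-0.32)
E
```

```text
t 8.23 tcp [ 459.4 -190.   357.8] yaw -0.273 down [-0.003 -0.005 -1.   ] delta [ 58.  -85.6 169.7] turn 0.047 F [ 1.1 -0.5  0.4] w 87.9 q [-0.41  0.09  1.75 -0.01  1.3  -0.14]
```

Emit:
send_rows(
  rows=[
    [10,-16,28,0.045],
    [10,-16,28,0],
    [10,-14,28,0],
    [10,-14,28,0],
    [8,-14,28,0],
    [8,-12,26,0],
    [0,0,0,0],
  ],
)

```text
t: 8.82
ee_pos: [595.1, -339.5, 300.1]
orientation: [0.226, 1.558, -0.24]
ft_force: [-1.7, 1.3, -0.8]
width: 88.0
```

```bash
python3 - <<'E'
from h import *
go(599.5,-318.5,173,-0.32)
E
```

```text
t 8.82 tcp [ 595.1 -339.5  300.1] yaw -0.297 down [-0.001 -0.008 -1.   ] delta [126.9  22.5  -2.1] turn 0.023 F [-1.7  1.3 -0.8] w 88.0 q [-0.53  0.44  1.42 -0.01  1.28 -0.23]
```

Emit:
send_rows(
  rows=[
    [0,20,-2,0.023],
    [0,0,0,0],
    [20,0,0,0],
    [20,0,0,0],
    [0,0,0,0],
  ],
)

```text
t: 9.23
ee_pos: [599.0, -321.1, 257.6]
orientation: [0.231, 1.559, -0.244]
ft_force: [-0.9, -0.5, 0.2]
width: 87.8
```

```bash
python3 - <<'E'
from h import *
go(599.5,-318.5,174,-0.32)
E
```

```text
t 9.23 tcp [ 599.  -321.1  257.6] yaw -0.303 down [-0.003 -0.008 -1.   ] delta [83.6  3.3 -0.3] turn 0.017 F [-0.9 -0.5  0.2] w 87.8 q [-0.51  0.47  1.47 -0.01  1.2  -0.2 ]
```

Emit:
send_rows(
  rows=[
    [20,3,0,0.017],
    [20,0,0,0],
    [20,0,0,0],
    [15,0,0,0],
    [5,0,0,0],
    [0,0,0,0],
  ],
)

```text
t: 9.73
ee_pos: [600.2, -319.8, 182.0]
orientation: [0.231, 1.554, -0.248]
ft_force: [0.5, 1.0, 0.7]
width: 87.8
```

```bash
python3 - <<'E'
from h import *
snap(4);go(599.5,-318.5,174,-0.32)
crop("scene",4,120,250,120,250,"c4.png",4.5)
E
```

```text
t 9.83 tcp [ 600.9 -320.2  183.3] yaw -0.306 down [ 0.004 -0.012 -1.   ] delta [ 9.3  1.3 -1.9] turn 0.014 F [ 0.2 -1.   1.2] w 87.7 q [-0.5   0.54  1.53 -0.01  1.06 -0.19]
```

View pics/c4.png

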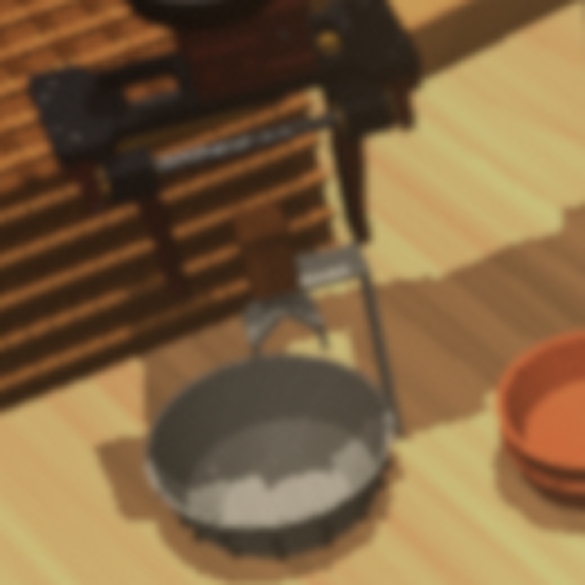

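The fingers straddle the knob at crop (265,245) along the strap direction. I'll go down the last bit and close.

Emit:
send_rows(
  rows=[
    [9,1,-2,0.014],
    [1,0,0,0],
    [1,0,0,0],
  ],
  fingers=0,
)

```text
t: 10.08
ee_pos: [601.0, -319.7, 175.6]
orientation: [0.24, 1.545, -0.262]
ft_force: [0.9, 0.0, -0.4]
width: 71.4
```

```bash
python3 - <<'E'
from h import *
go(599.5,-318.5,174,-0.32)
E
```

```text
t 10.08 tcp [ 601.  -319.7  175.6] yaw -0.320 down [ 0.009 -0.015 -1.   ] delta [ 1.6  0.7 -1.9] turn -0.0 F [ 0.9  0.  -0.4] w 71.4 q [-0.5   0.55  1.54 -0.01  1.04 -0.18]
```

Emit:
send_rows(
  rows=[
    [1,0,0,0],
    [1,0,0,0],
    [1,0,0,0],
    [1,0,0,0],
    [0,0,0,0],
    [1,0,0,0],
    [0,0,0,0],
    [1,0,0,0],
  ],
)

```text
t: 10.75
ee_pos: [601.6, -320.0, 171.2]
orientation: [0.239, 1.544, -0.262]
ft_force: [-1.1, 2.2, 14.5]
width: 26.3
```

```bash
python3 - <<'E'
from h import *
go(599.5,-318.5,174,-0.32)
E
```

```text
t 10.75 tcp [ 601.6 -320.   171.2] yaw -0.320 down [ 0.01  -0.016 -1.   ] delta [-2.9  0.8 -2.4] turn 0.0 F [-1.1  2.2 14.5] w 26.3 q [-0.5   0.55  1.54 -0.01  1.03 -0.18]
```

The knob is held at 26.3 mm. I'll lift it gently.

Emit:
send_rows(
  rows=[
    [-6,0,0,0],
    [-12,0,0,0],
    [-16,0,0,0],
    [-16,0,0,0],
    [-16,0,0,0],
    [-16,0,0,0],
    [-16,0,0,0],
    [-16,0,0,0],
    [-10,0,0,0],
    [-5,0,0,0],
  ],
)

```text
t: 11.58
ee_pos: [597.3, -316.2, 305.7]
orientation: [0.242, 1.553, -0.259]
ft_force: [-1.0, 0.1, -3.4]
width: 25.7
```

```bash
python3 - <<'E'
from h import *
snap(5);go(601,-319,301,0.238)
crop("scene",5,100,270,50,240,"c5.png",3.5)
E
```

```text
t 11.68 tcp [ 597.4 -316.3  305.3] yaw -0.320 down [ 0.002 -0.011 -1.   ] delta [ 4.3 -1.4  4.2] turn -0.558 F [-0.1 -0.1 -2.9] w 26.2 q [-0.5   0.42  1.44 -0.01  1.28 -0.18]
```

View pics/c5.png

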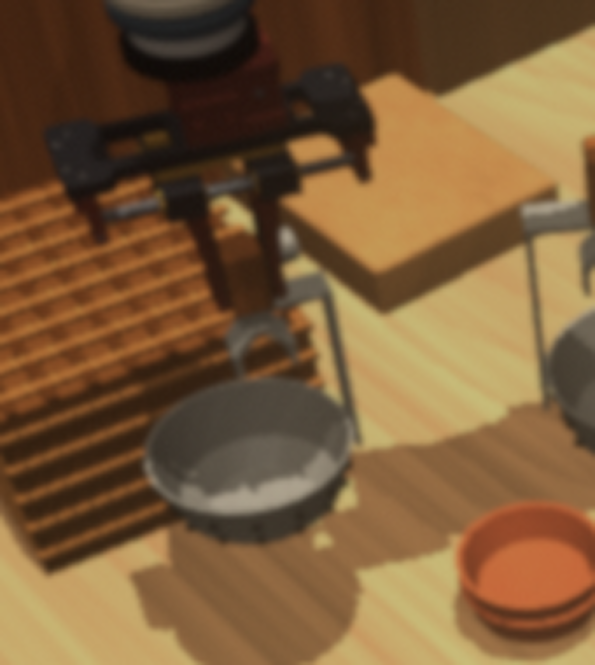

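The colander hangs upright in the fingers, with the hook open at crop (265,345). Next: turn to the scale's yaw, then go to a waypoint in line with the rod beyond its end.

Emit:
send_rows(
  rows=[
    [0,0,0,-0.05],
    [0,0,0,-0.08],
    [0,0,0,-0.08],
    [0,0,0,-0.08],
    [0,0,0,-0.08],
    [0,0,0,-0.08],
    [0,0,0,-0.07],
    [0,0,0,-0.03],
    [0,0,0,0],
  ],
)

```text
t: 12.43
ee_pos: [592.4, -313.7, 292.8]
orientation: [-0.203, 1.576, 0.202]
ft_force: [0.0, -0.5, -3.3]
width: 25.9
```

```bash
python3 - <<'E'
from h import *
go(706,-75,301,0.238)
E
```

```text
t 12.43 tcp [ 592.4 -313.7  292.8] yaw 0.258 down [-0.014 -0.003 -1.   ] delta [-10.5 201.9 170.5] turn 0.02 F [ 0.  -0.5 -3.3] w 25.9 q [-0.5   0.43  1.45 -0.01  1.27 -0.76]
```

Emit:
send_rows(
  rows=[
    [-2,10,8,0.01],
    [-2,18,15,0.01],
    [-2,20,17,0],
    [-2,20,17,0],
    [-2,20,17,0],
    [-1,20,17,0],
    [0,20,17,0],
    [0,20,17,0],
    [0,14,12,0],
    [0,6,5,0],
  ],
)

```text
t: 13.27
ee_pos: [690.6, -110.8, 289.8]
orientation: [-0.168, 1.595, 0.176]
ft_force: [1.6, -1.2, -3.4]
width: 25.6
```

```bash
python3 - <<'E'
from h import *
go(706,-75,301,0.238)
E
```

```text
t 13.27 tcp [ 690.6 -110.8  289.8] yaw 0.218 down [-0.031  0.002 -1.   ] delta [-11.6  31.7  22.4] turn -0.02 F [ 1.6 -1.2 -3.4] w 25.6 q [-0.17  0.49  1.36 -0.    1.32 -0.39]
```

Emit:
send_rows(
  rows=[
    [-6,8,7,-0.02],
    [-6,10,8,0],
    [-3,8,5,0],
    [0,3,2,0],
    [0,0,0,0],
  ],
)

```text
t: 13.68
ee_pos: [706.4, -74.7, 303.7]
orientation: [-0.183, 1.597, 0.193]
ft_force: [0.6, -0.2, -3.9]
width: 25.7
```

```bash
python3 - <<'E'
from h import *
np.set_printoptions(suppress=True,precision=2)
snap(6);go(706,-75,301,0.238)
crop("scene",6,170,390,150,350,"c6.png",3)
crop("top",6,230,400,110,230,"c6t.png",4)
# refined rod axis in img6 
t=load("top",6);s=load("scene",6)
for n,d,y0,roi in(("scene",s,0,(225,290,255,300)),("top",t,0,(280,330,130,165))):
    h=cv2.cvtColor(d["img"],cv2.COLOR_RGB2HSV);m=(h[...,0]>15)&(h[...,0]<32)&(h[...,1]>150)&(h[...,2]>90)
    a,b_,c0,e=roi;M=np.zeros_like(m);M[c0:e,a:b_]=m[c0:e,a:b_]
    k,l,st,ce=cv2.connectedComponentsWithStats(M.astype(np.uint8));w=cloud(d)
    for i in range(1,k):
        if st[i,4]>8:print(n,ce[i],st[i],np.nanmedian(w[l==i],0))
E
```

```text
t 13.78 tcp [706.  -75.5 303.6] yaw 0.238 down [-0.04  0.   -1.  ] delta [2.6 0.5 0.2] turn 0.0 F [ 0.4 -0.2 -3.1] w 25.7 q [-0.12  0.5   1.32 -0.    1.36 -0.36]
scene [241.1  268.82] [237 263  10  13  50] [683.96  30.73 230.28]
scene [261.02 280.59] [258 275   9  12  46] [674.43  78.09 230.1 ]
top [317.31 146.38] [315 142   5  10  29] [679.12  30.6  230.88]
top [296.89 151.22] [295 147   5  10  27] [666.96  75.95 231.43]
```

View pics/c6.png

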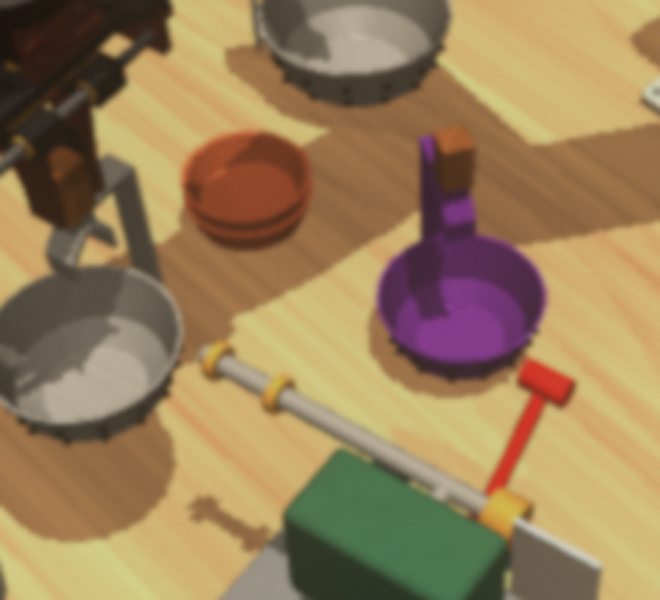

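View pics/c6t.png

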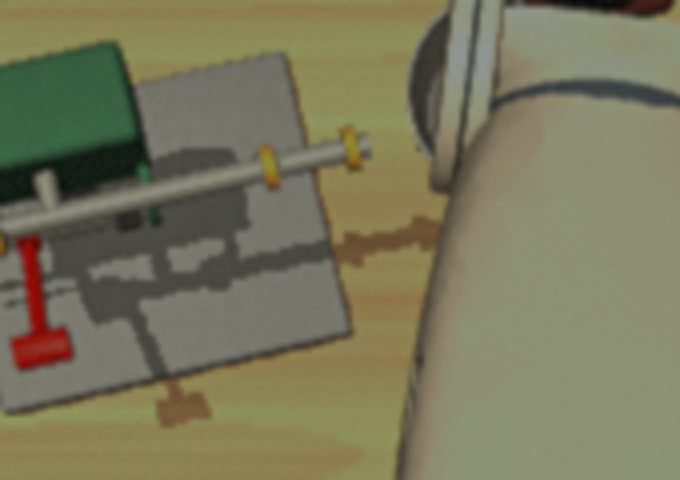

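The colander is upright beyond the rod's end (crop (205,355)). Its hook is at about (75,245), and the gap between rim and hook lines up with the rod. I'll check the heights by depth.

```bash
python3 - <<'E'
from h import *
np.set_printoptions(suppress=True,precision=1)
s=load("scene",6);w=cloud(s);p=w[150:310,150:235].reshape(-1,3)
c,sn=np.cos(.238),np.sin(.238)
p=p[(p[:,2]>110)];d=p-np.array([675.5,53.5,220]);d[:,:2]=d[:,:2]@np.array([[c,-sn],[sn,c]])
for lo in range(-110,80,10):
    q=d[(d[:,2]>=lo)&(d[:,2]<lo+10)&(d[:,0]>-80)&(d[:,0]<120)]
    if len(q):print(lo,len(q),np.percentile(q,3,axis=0),np.percentile(q,97,axis=0))
E
```

```text
-90 757 [ -22.6 -169.   -87.3] [  45.4 -105.8  -80.4]
-80 470 [ -33.  -180.1  -79.8] [  55.  -100.2  -70.2]
-70 413 [ -39.2 -185.5  -69.7] [ 69.3 -73.8 -60.4]
-60 400 [ -41.9 -188.9  -59.8] [ 70.3 -72.3 -50.4]
-50 429 [ -44.7 -192.2  -49.8] [ 76.  -68.5 -40.3]
-40 499 [ -47.9 -195.6  -39.7] [ 81.  -66.5 -30.4]
-30 160 [ -52.2 -192.8  -29.9] [ 72.6 -63.4 -22.4]
-20 33 [ -54.3 -141.5  -19.2] [ -49.3 -119.   -10.5]
-10 33 [ -53.6 -142.1   -9.6] [ -49.2 -119.1   -0.5]
0 29 [ -53.3 -141.5    0.5] [ -48.8 -119.     9. ]
10 28 [ -53.2 -140.4   10.7] [ -48.2 -118.6   18.5]
20 38 [ -53.2 -143.    20.1] [ -48.  -119.5   28.7]
30 79 [ -51.7 -142.8   30.7] [  16.  -120.    39.5]
40 89 [ -52.  -144.2   40.6] [  16.8 -119.3   49.8]
50 128 [ -49.7 -143.8   50.5] [  14.7 -119.5   59.4]
60 68 [ -50.6 -136.    60.3] [   6.8 -119.2   69. ]
70 71 [ -51.2 -143.3   70.3] [   7.2 -119.9   79.9]
```

Clearances to the collars are about 17 mm below and 18 mm above. I'll slide in along the rod.

Emit:
send_rows(
  rows=[
    [0,8,0,0],
    [0,14,0,0],
    [0,16,0,0],
    [0,16,0,0],
    [0,16,0,0],
    [0,12,0,0],
    [0,6,0,0],
  ],
)

```text
t: 14.37
ee_pos: [681.5, 16.0, 304.2]
orientation: [-0.18, 1.599, 0.19]
ft_force: [0.1, -0.7, -4.0]
width: 26.1
```

```bash
python3 - <<'E'
from h import *
go(675.5,53.5,302,0.238)
E
```

```text
t 14.37 tcp [681.5  16.  304.2] yaw 0.234 down [-0.036  0.002 -0.999] delta [ 2.5 37.9  2.9] turn -0.004 F [ 0.1 -0.7 -4. ] w 26.1 q [ 0.    0.45  1.39  0.    1.33 -0.23]
```

Emit:
send_rows(
  rows=[
    [0,10,1,0],
    [0,12,1,0],
    [0,8,1,0],
    [0,4,0,0],
    [0,0,0,0],
  ],
)

```text
t: 14.78
ee_pos: [675.6, 56.5, 304.9]
orientation: [-0.182, 1.598, 0.192]
ft_force: [0.2, -0.5, -2.2]
width: 25.7
```

```bash
python3 - <<'E'
from h import *
snap(7);go(675.5,53.5,302,0.238)
crop("scene",7,190,390,150,350,"c7.png",3)
crop("top",7,230,400,110,230,"c7t.png",4)
E
```

```text
t 14.88 tcp [675.8  55.4 304.9] yaw 0.237 down [-0.035  0.002 -0.999] delta [ 2.9 -1.8 -0.6] turn -0.001 F [ 1.3 -0.  -3.2] w 26.4 q [ 0.06  0.45  1.4   0.    1.33 -0.18]
```

View pics/c7.png

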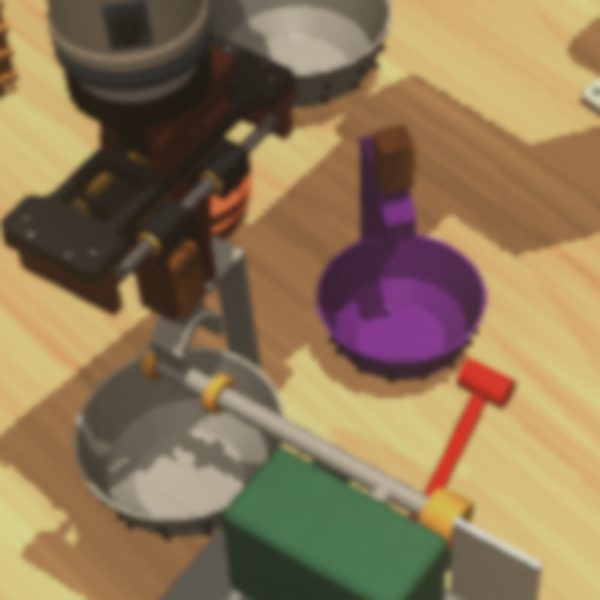

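The hook at crop (185,335) sits above the rod between the collars, which are at (150,362) and (215,392). I'll check the strap's position against the collars by depth.

```bash
python3 - <<'E'
from h import *
np.set_printoptions(suppress=True,precision=1)
s=load("scene",7);w=cloud(s);p=w[210:290,225:285].reshape(-1,3)
c,sn=np.cos(.238),np.sin(.238)
d=p-np.array([675.5,53.5,220]);d[:,:2]=d[:,:2]@np.array([[c,-sn],[sn,c]])
for n,q in(("strap",d[(d[:,2]>-10)&(d[:,2]<75)&(d[:,0]<-30)&(d[:,0]>-70)]),):
    print(n,len(q),np.percentile(q,3,axis=0),np.percentile(q,97,axis=0))
w2=w[230:300,225:275].reshape(-1,3);d=w2-np.array([675.5,53.5,220]);d[:,:2]=d[:,:2]@np.array([[c,-sn],[sn,c]])
q=d[(d[:,2]>28)&(d[:,2]<72)&(abs(d[:,0])<22)&(abs(d[:,1])<40)];print("hook",len(q),np.percentile(q,3,axis=0),np.percentile(q,97,axis=0))
# collars pos in seat frame (earlier medians)
for P in((684,30.7),(674.4,78.1),(679.1,30.6),(667,76)):
    e=np.array(P)-[675.5,53.5];print(e@np.array([[c,-sn],[sn,c]]))
E
```

```text
strap 258 [-51.5  -8.2  -7. ] [-46.4  15.3  68.8]
hook 270 [-19.8  -9.5  35. ] [17.4 14.8 70.3]
[  2.9 -24.2]
[ 4.7 24.2]
[ -1.9 -23.1]
[-3.  23.9]
```

The hook sits +3.5 mm towards the head, so I'll correct that and lower.

Emit:
send_rows(
  rows=[
    [4,-4,0,0],
    [8,0,0,0],
    [10,0,0,0],
    [8,0,0,0],
    [4,0,0,0],
  ],
)

```text
t: 15.3
ee_pos: [676.3, 48.3, 268.1]
orientation: [-0.18, 1.597, 0.188]
ft_force: [0.1, 0.2, -3.2]
width: 25.8
```

```bash
python3 - <<'E'
from h import *
go(676,52,251,0.238)
E
```

```text
t 15.30 tcp [676.3  48.3 268.1] yaw 0.234 down [-0.034  0.001 -0.999] delta [17.1  3.5  1.1] turn -0.004 F [ 0.1  0.2 -3.2] w 25.8 q [ 0.05  0.48  1.44  0.    1.26 -0.18]
```

Emit:
send_rows(
  rows=[
    [3,3,0,0],
    [3,1,0,0],
    [2,0,0,0],
    [2,0,0,0],
  ],
)

```text
t: 15.63
ee_pos: [673.9, 52.0, 254.5]
orientation: [-0.179, 1.601, 0.188]
ft_force: [0.3, -0.4, -2.9]
width: 26.0
```

```bash
python3 - <<'E'
from h import *
go(676,52,251,0.238)
E
```

```text
t 15.63 tcp [673.9  52.  254.5] yaw 0.233 down [-0.038  0.001 -0.999] delta [ 3.4 -0.5  2.2] turn -0.005 F [ 0.3 -0.4 -2.9] w 26.0 q [ 0.06  0.49  1.45  0.    1.24 -0.18]
```

Emit:
send_rows(
  rows=[
    [1.5,0,1,0],
    [1,0,1,0],
  ],
)

```text
t: 15.8
ee_pos: [676.2, 52.7, 252.1]
orientation: [-0.18, 1.599, 0.188]
ft_force: [-0.0, 0.6, -2.9]
width: 25.7
```

```bash
python3 - <<'E'
from h import *
snap(8);go(676,52,251,0.238)
crop("scene",8,190,390,150,350,"c8.png",3)
E
```

```text
t 15.90 tcp [676.1  52.7 252. ] yaw 0.233 down [-0.037  0.001 -0.999] delta [ 1.  -0.6 -0.2] turn -0.005 F [ 0.6  0.6 -2.8] w 25.7 q [ 0.06  0.49  1.45  0.    1.24 -0.18]
```

View pics/c8.png

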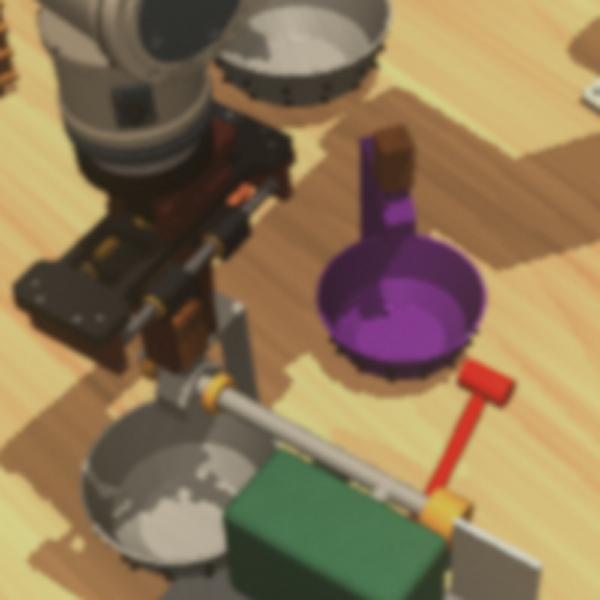

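The hook straddles the rod between the collars. I'll lower in 1 mm steps until the scale takes the weight.

Emit:
send_rows(
  rows=[
    [1,0,0,0],
    [1,0,0,0],
  ],
)

```text
t: 16.07
ee_pos: [676.7, 52.8, 250.7]
orientation: [-0.18, 1.598, 0.188]
ft_force: [0.7, -0.3, -2.0]
width: 25.6
```

Emit:
send_rows(
  rows=[
    [1,0,0,0],
    [0.5,0,0,0],
  ],
)

```text
t: 16.23
ee_pos: [676.7, 52.8, 249.5]
orientation: [-0.18, 1.598, 0.188]
ft_force: [0.0, -0.3, -2.6]
width: 25.8
```

Emit:
send_rows(
  rows=[
    [1,0,0,0],
    [1,0,0,0],
  ],
)

```text
t: 16.4
ee_pos: [676.7, 52.7, 248.1]
orientation: [-0.18, 1.597, 0.188]
ft_force: [-1.6, 0.6, 0.7]
width: 25.9
```

Emit:
send_rows(
  rows=[
    [1,0,0,0],
  ],
)

```text
t: 16.48
ee_pos: [676.8, 52.7, 247.4]
orientation: [-0.18, 1.597, 0.188]
ft_force: [-2.0, 0.6, 2.6]
width: 25.6
```

The weight is transferred: Fz went from -3 to +2.6 N. I'll release.

Emit:
send_rows(
  rows=[
    [0,0,0,0],
    [0,0,0,0],
    [0,0,0,0],
    [0,0,0,0],
    [0,0,0,0],
    [0,0,0,0],
  ],
  fingers=1,
)

```text
t: 16.98
ee_pos: [677.9, 52.8, 248.6]
orientation: [-0.18, 1.593, 0.188]
ft_force: [-0.0, 0.6, 0.0]
width: 62.6
```

```bash
python3 - <<'E'
from h import *
snap(9);go(676,52,400,0.238)
crop("scene",9,190,390,150,350,"c9.png",3)
E
```

```text
t 17.08 tcp [677.9  52.8 248.6] yaw 0.233 down [-0.031  0.001 -1.   ] delta [-151.3    1.    -6.5] turn -0.005 F [-0.2  0.8 -0.3] w 70.3 q [ 0.06  0.49  1.45  0.    1.23 -0.18]
```

View pics/c9.png

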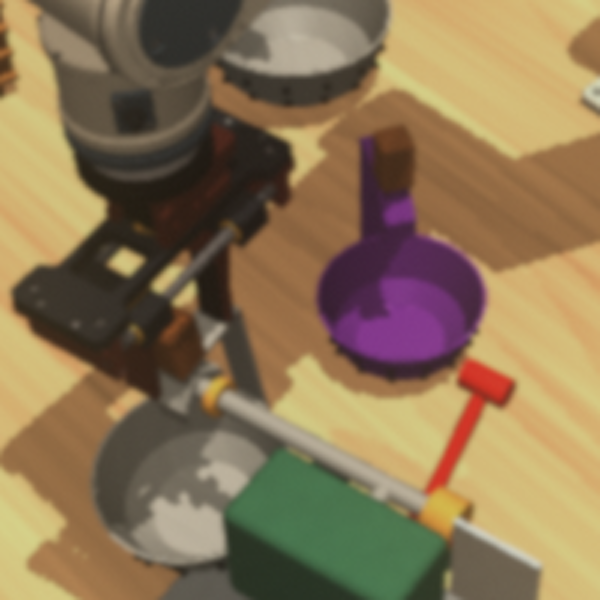

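It hangs tilted with the knob leaning to +x. I'll let the fingers open fully, then rise straight up.

Emit:
send_rows(
  rows=[
    [0,0,3,0],
    [0,0,2,0],
    [0,0,0,0],
    [0,0,0,0],
    [-4,0,0,0],
    [-10,0,0,0],
    [-15,0,0,0],
    [-20,0,0,0],
    [-25,0,0,0],
    [-30,0,0,0],
  ],
)

```text
t: 17.92
ee_pos: [683.0, 53.7, 350.6]
orientation: [-0.179, 1.608, 0.189]
ft_force: [0.8, -0.2, -0.2]
width: 87.9
```

Emit:
send_rows(
  rows=[
    [-25,0,-15,0],
    [-10,0,-25,0],
    [0,0,-25,0],
    [0,0,-25,0],
    [0,0,-25,0],
    [0,0,-25,0],
    [0,10,-25,0],
    [0,20,0,0],
  ],
)

```text
t: 18.58
ee_pos: [514.2, 41.8, 409.2]
orientation: [-0.179, 1.587, 0.184]
ft_force: [0.9, -0.1, 0.2]
width: 87.6
```

```bash
python3 - <<'E'
from h import *
snap(10);go(556,201,360,1.809)
crop("scene",10,190,390,150,350,"c10.png",3)
E
```

```text
t 18.68 tcp [516.3  44.6 409.4] yaw 0.234 down [-0.022  0.002 -1.   ] delta [ 48.8 142.6  76. ] turn -1.575 F [0.1 0.2 0.5] w 87.8 q [ 0.06  0.1   1.63  0.    1.43 -0.17]
```

View pics/c10.png

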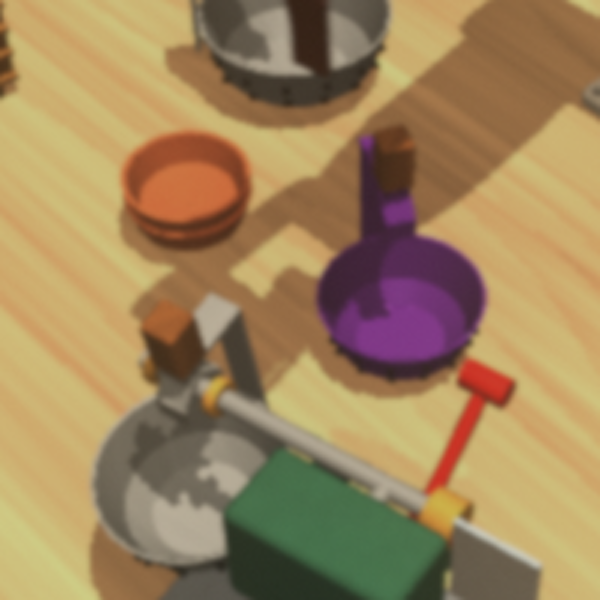

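The colander hangs between the collars at a modest tilt, released, with the lever still up at crop (487,383). Next: turn and go back to the lever.

Emit:
send_rows(
  rows=[
    [0,0,0,-0.12],
    [0,0,0,-0.12],
    [0,0,0,-0.12],
    [0,0,0,-0.12],
    [0,0,0,-0.12],
    [0,0,0,-0.12],
    [0,0,0,-0.12],
    [0,0,0,-0.12],
    [0,0,0,-0.12],
    [0,0,0,-0.12],
  ],
)

```text
t: 19.52
ee_pos: [522.3, 41.8, 415.1]
orientation: [-1.137, 1.263, 1.153]
ft_force: [-0.5, -0.1, 0.5]
width: 87.5
```

Emit:
send_rows(
  rows=[
    [0,0,0,-0.12],
    [0,0,0,-0.12],
    [0,0,0,-0.12],
    [0,0,0,0],
  ],
)

```text
t: 19.85
ee_pos: [525.1, 40.2, 416.6]
orientation: [-1.414, 1.068, 1.431]
ft_force: [0.4, -0.1, 0.2]
width: 87.8
```

```bash
python3 - <<'E'
from h import *
np.set_printoptions(suppress=True,precision=2)
go(559,201,340,1.809)
s=load("scene",10);w=cloud(s);h=cv2.cvtColor(s["img"],cv2.COLOR_RGB2HSV)
m=((h[...,0]<6)|(h[...,0]>174))&(h[...,1]>170)&(h[...,2]>60);M=np.zeros_like(m);M[265:288,335:365]=m[265:288,335:365]
p=w[M];print("grip up",np.nanmedian(p,0),np.nanmax(p,0),np.nanmin(p,0))
E
```

```text
t 19.85 tcp [525.1  40.2 416.6] yaw 1.861 down [-0.01 -0.   -1.  ] delta [ 75.7 -79.5 144.3] turn 0.052 F [ 0.4 -0.1  0.2] w 87.8 q [ 0.05  0.11  1.6  -0.    1.44 -1.81]
grip up [563.31 202.35 257.91] [578.18 216.74 263.65] [552.06 185.42 241.23]
```

Emit:
send_rows(
  rows=[
    [5,-10,20,0.05],
    [8,-10,25,0],
    [10,-8,25,0],
    [10,-8,25,0],
    [10,-8,22,0],
    [8,-8,18,0],
    [0,0,0,0],
  ],
)

```text
t: 20.43
ee_pos: [549.2, 186.6, 365.8]
orientation: [-1.358, 1.113, 1.364]
ft_force: [-0.5, -0.2, -0.9]
width: 87.7
```

```bash
python3 - <<'E'
from h import *
go(559,201,300,1.809)
E
```

```text
t 20.43 tcp [549.2 186.6 365.8] yaw 1.777 down [-0.008 -0.004 -1.   ] delta [ 65.6 -13.1  12.2] turn -0.032 F [-0.5 -0.2 -0.9] w 87.7 q [ 0.31  0.23  1.57 -0.    1.35 -1.47]
```

Emit:
send_rows(
  rows=[
    [15,-8,8,-0.03],
    [20,-5,4,0],
    [20,0,0,0],
    [10,0,0,0],
    [0,0,0,0],
  ],
)

```text
t: 20.85
ee_pos: [562.3, 200.8, 300.6]
orientation: [-1.375, 1.1, 1.375]
ft_force: [-0.2, 0.0, -0.3]
width: 87.8
```

```bash
python3 - <<'E'
from h import *
go(559,201,236,1.809)
E
```

```text
t 20.85 tcp [562.3 200.8 300.6] yaw 1.797 down [-0.004 -0.005 -1.   ] delta [64.7  2.8  1.1] turn -0.012 F [-0.2  0.  -0.3] w 87.8 q [ 0.32  0.31  1.61 -0.    1.23 -1.47]
```

Emit:
send_rows(
  rows=[
    [20,2,1,-0.012],
    [20,0,0,0],
    [15,0,0,0],
    [8,0,0,0],
    [1,0,0,0],
  ],
)

```text
t: 21.27
ee_pos: [563.7, 198.9, 240.4]
orientation: [-1.38, 1.093, 1.372]
ft_force: [-1.3, -0.2, 0.8]
width: 88.1
```

Emit:
send_rows(
  rows=[
    [1,0,0,0],
    [1,0,0,0],
    [1,0,0,0],
    [1,0,0,0],
    [0,0,0,0],
    [1,0,0,0],
    [0,0,0,0],
    [0,0,0,0],
    [0,0,0,0],
    [0,0,0,0],
  ],
  fingers=0,
)

```text
t: 22.1
ee_pos: [566.2, 201.3, 241.0]
orientation: [-1.377, 1.084, 1.367]
ft_force: [1.9, -2.0, -1.9]
width: 31.7
```

```bash
python3 - <<'E'
from h import *
go(559,201,236,1.809);lev()
E
```

```text
t 22.10 tcp [566.2 201.3 241. ] yaw 1.797 down [ 0.01   0.003 -1.   ] delta [4.9 7.1 1.4] turn -0.012 F [ 1.9 -2.  -1.9] w 31.7 q [ 0.32  0.36  1.68  0.    1.09 -1.48]
r 100.6 lever 1.490 Y 19.6
0.1 dx 4.0 dy 3.1
0.2 dx 4.0 dy 3.1
0.4 dx 4.0 dy 3.1
0.7 dx 4.0 dy 3.1
```

The grip is held at 31.7 mm. I'll swing down, more slowly.

Emit:
send_rows(
  rows=[
    [5,4,0,0],
    [5,3,0,0],
    [5,3,0,0],
    [6,3,0,0],
    [6,2,0,0],
    [6,2,0,0],
    [6,2,0,0],
    [6,1,0,0],
    [6,1,0,0],
    [6,0,0,0],
  ],
)

```text
t: 22.93
ee_pos: [547.1, 196.8, 189.6]
orientation: [-1.383, 1.075, 1.361]
ft_force: [-4.7, -1.0, 5.1]
width: 31.1
```

```bash
sed -i 's/n=min(th+f,.74)/n=max(th-f,-.72)/' h.py; python3 - <<'E'
from h import *
go(559,201,236,1.809);lev()
E
```

```text
t 22.93 tcp [547.1 196.8 189.6] yaw 1.799 down [ 0.02   0.005 -1.   ] delta [-46.1 -13.5   1.4] turn -0.01 F [-4.7 -1.   5.1] w 31.1 q [ 0.33  0.39  1.77 -0.    0.96 -1.47]
r 92.8 lever 0.918 Y 19.9
0.1 dx 8.3 dy 8.7
0.2 dx 18.3 dy 9.4
0.4 dx 38.2 dy 7.8
0.7 dx 66.4 dy -1.9
```

Emit:
send_rows(
  rows=[
    [6,2,0,0],
    [6,1,0,0],
    [7,1,0,0],
    [7,0,0,0],
    [8,0,0,0],
    [8,-1,0,0],
    [8,-2,0,0],
    [8,-3,0,0],
  ],
)

```text
t: 23.6
ee_pos: [555.3, 198.8, 128.9]
orientation: [-1.388, 1.064, 1.353]
ft_force: [0.9, 0.7, 4.6]
width: 31.7
```

```bash
python3 - <<'E'
from h import *
go(559,201,236,1.809);lev()
E
```

```text
t 23.60 tcp [555.3 198.8 128.9] yaw 1.800 down [ 0.032  0.008 -0.999] delta [-106.9   -7.6    1.4] turn -0.009 F [0.9 0.7 4.6] w 31.7 q [ 0.32  0.48  1.79 -0.    0.83 -1.47]
r 91.8 lever 0.242 Y 19.8
0.1 dx 12.3 dy 2.5
0.2 dx 20.5 dy -3.3
0.4 dx 25.3 dy -7.2
0.7 dx 25.3 dy -7.2
```

Emit:
send_rows(
  rows=[
    [7,-2,0,0],
    [7,-4,0,0],
    [5,-4,0,0],
    [3,-3,0,0],
  ],
)

```text
t: 23.93
ee_pos: [569.2, 202.0, 106.3]
orientation: [-1.387, 1.067, 1.355]
ft_force: [-13.9, -3.8, 35.1]
width: 32.1
```

```bash
python3 - <<'E'
from h import *
go(559,201,236,1.809);lev()
E
```

```text
t 23.93 tcp [569.2 202.  106.3] yaw 1.800 down [ 0.029  0.007 -1.   ] delta [-130.     6.3    1.3] turn -0.009 F [-13.9  -3.8  35.1] w 32.1 q [ 0.32  0.53  1.77 -0.    0.81 -1.48]
r 92.9 lever -0.049 Y 19.7
0.1 dx 2.7 dy 7.1
0.2 dx 2.7 dy 7.1
0.4 dx 2.7 dy 7.1
0.7 dx 2.7 dy 7.1
```

The lever is at the lower stop (35 N). I'll ease off, release and retreat.

Emit:
send_rows(
  rows=[
    [-2,2,0,0],
    [0,0,0,0],
  ],
)

```text
t: 24.1
ee_pos: [568.0, 201.8, 107.8]
orientation: [-1.387, 1.067, 1.355]
ft_force: [1.6, 0.0, 2.2]
width: 31.9
```

Emit:
send_rows(
  rows=[
    [0,0,0,0],
    [0,0,0,0],
    [0,0,0,0],
    [0,0,0,0],
    [0,0,0,0],
    [0,0,0,0],
    [0,0,0,0],
    [0,0,0,0],
    [0,0,0,0],
  ],
  fingers=1,
)

```text
t: 24.85
ee_pos: [563.3, 200.1, 101.7]
orientation: [-1.383, 1.078, 1.363]
ft_force: [-0.4, -0.2, -0.5]
width: 86.6
```

```bash
python3 - <<'E'
from h import *
go(559,201,236,1.809)
E
```

```text
t 24.85 tcp [563.3 200.1 101.7] yaw 1.800 down [ 0.017  0.003 -1.   ] delta [-134.3    1.7    1.7] turn -0.009 F [-0.4 -0.2 -0.5] w 86.6 q [ 0.32  0.54  1.78 -0.    0.81 -1.48]
```

Emit:
send_rows(
  rows=[
    [-10,1,0,0],
    [-20,1,0,0],
    [-25,1,0,0],
    [-25,2,0,0],
    [-25,5,0,0],
    [-25,10,0,0],
    [-20,25,0,0],
    [-10,30,0,0],
    [0,30,0,0],
    [0,20,0,0],
  ],
)

```text
t: 25.68
ee_pos: [437.8, 171.0, 273.6]
orientation: [-1.384, 1.073, 1.358]
ft_force: [-0.1, -0.2, 0.7]
width: 88.0
```

```bash
python3 - <<'E'
from h import *
np.set_printoptions(suppress=True,precision=1)
snap(11);go(559,201,236,1.809)
crop("scene",11,190,390,150,350,"c11.png",3)
s=load("scene",11);w=cloud(s);h=cv2.cvtColor(s["img"],cv2.COLOR_RGB2HSV)
m=((h[...,0]<6)|(h[...,0]>174))&(h[...,1]>170)&(h[...,2]>60);M=np.zeros_like(m);M[260:335,320:375]=m[260:335,320:375]
p=w[M];print("grip",len(p),np.nanmedian(p,0),np.nanmax(p,0),np.nanmin(p,0))
for n in("scene","top"):
    d=load(n,11);w=cloud(d);h=cv2.cvtColor(d["img"],cv2.COLOR_RGB2HSV);m=(h[...,0]>15)&(h[...,0]<32)&(h[...,1]>150)&(h[...,2]>80)
    a,b,c,e=(220,290,250,315) if n=="scene" else (280,335,130,170);M=np.zeros_like(m);M[c:e,a:b]=m[c:e,a:b]
    k,l,st,ce=cv2.connectedComponentsWithStats(M.astype(np.uint8))
    for i in range(1,k):
        if st[i,4]>6 : print(n,ce[i],st[i,4],np.nanmedian(w[l==i],0))
E
```

```text
t 25.78 tcp [437.2 170.9 273.4] yaw 1.799 down [ 0.  0. -1.] delta [  40.2 -124.5    1.8] turn -0.01 F [1.4 0.1 0.7] w 87.7 q [ 0.3  0.1  1.9 -0.   1.1 -1.4]
grip 69 [560.3 207.8 133.7] [567.6 217.9 137.9] [552.  186.2 125.4]
scene [240.6 277.9] 21 [688.5  33.  208.5]
scene [261.5 285.2] 47 [674.6  78.  216.9]
top [317.2 148.6] 28 [677.6  30.5 211.4]
top [297.1 152.3] 27 [668.9  76.3 217. ]
```

View pics/c11.png

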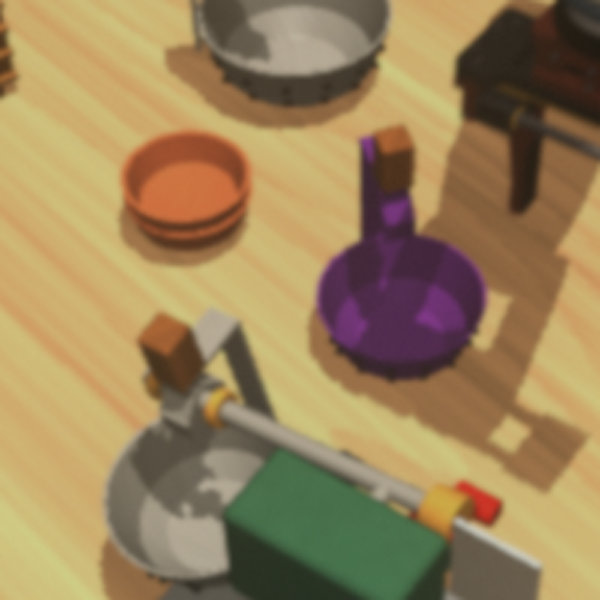

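View pics/top11.png

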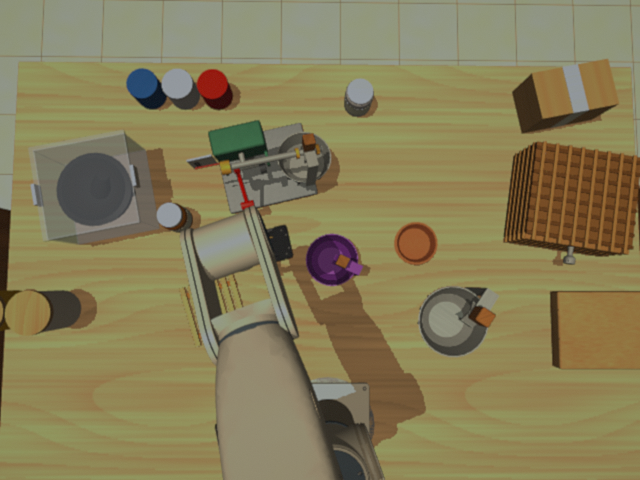

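The arm has dipped about 0.11 rad: the collars fell 13.5 and 21 mm. The lever is down, and the bowls and both jars are unmoved. I'll wait a little and check that the colander is still and check its tilt.

Emit:
send_rows(
  rows=[
    [0,0,0,0],
    [0,0,0,0],
    [0,0,0,0],
    [0,0,0,0],
    [0,0,0,0],
    [0,0,0,0],
    [0,0,0,0],
    [0,0,0,0],
    [0,0,0,0],
    [0,0,0,0],
  ],
)

```text
t: 26.62
ee_pos: [441.7, 171.9, 274.0]
orientation: [-1.384, 1.072, 1.357]
ft_force: [-0.0, -0.2, -0.3]
width: 87.8
```

```bash
python3 - <<'E'
from h import *
np.set_printoptions(suppress=True,precision=2)
snap(12);go(559,201,236,1.809)
a,b=load("scene",11),load("scene",12)
R=(slice(240,350),slice(215,290));print("imgdiff",np.abs(a["img"][R].astype(int)-b["img"][R]).mean())
w=cloud(b);p=w[250:350,215:290].reshape(-1,3);c,sn=np.cos(.238),np.sin(.238)
d=p-np.array([675.5,53.5,220]);d[:,:2]=d[:,:2]@np.array([[c,-sn],[sn,c]]);
q=d[(d[:,2]>-60)&(d[:,2]<10)&(d[:,0]<-35)&(d[:,0]>-100)&(abs(d[:,1])<30)]
print("strap",len(q),np.percentile(q,3,axis=0),np.percentile(q,97,axis=0),"tilt",np.arctan(np.polyfit(q[:,2],q[:,0],1)[0]))
for n in("scene","top"):
  k=load(n,0);z=load(n,12)
  for nm,r in({"bowls":(slice(190,235),slice(228,278)),"jarA":(slice(360,425),slice(405,455)),"jarB":(slice(305,370),slice(122,178))} if n=="scene" else {"bowls":(slice(218,270),slice(390,440)),"jarA":(slice(200,232),slice(155,188))}).items():
    print(n,nm,np.abs(k["img"][r].astype(int)-z["img"][r]).mean())
E
```

```text
t 26.72 tcp [441.6 171.9 274.1] yaw 1.799 down [ 0.02  0.01 -1.  ] delta [  41.1 -119.9    1.8] turn -0.01 F [ 0.4 -0.1 -0.2] w 87.9 q [ 0.35  0.12  1.92 -0.    1.08 -1.45]
imgdiff 0.5126464646464647
strap 165 [-55.27  -9.71 -59.22] [-45.31  14.96   4.42] tilt 0.13495033423028735
scene bowls 7.18
scene jarA 8.152410256410256
scene jarB 8.772619047619047
top bowls 2.010897435897436
top jarA 4.499368686868687
```

```bash
python3 - <<'E'
from h import *
for n,rs in(("scene",{"bowls":(190,235,228,278),"jarA":(360,425,405,455),"jarB":(305,370,122,178)}),("top",{"bowls":(218,270,390,440),"jarA":(200,232,155,188)})):
  A=cv2.cvtColor(load(n,0)["img"],6);B=cv2.cvtColor(load(n,12)["img"],6)
  for k,(a,b,c,d) in rs.items():
    r=cv2.matchTemplate(B[a-15:b+15,c-15:d+15],A[a:b,c:d],cv2.TM_CCOEFF_NORMED);_,v,_,l=cv2.minMaxLoc(r);print(n,k,"shift px",l[0]-15,l[1]-15,round(v,3))
from workcell import ctrl
print(ctrl.close_job())
E
```

```text
scene bowls shift px 0 0 1.0
scene jarA shift px 0 0 1.0
scene jarB shift px 0 0 1.0
top bowls shift px 0 0 0.999
top jarA shift px 0 0 0.969
the job is handed in; nothing more can be done
None
```

The colander is weighed and the job is handed in at about 26.7 s of the 72 s allowed; the hand-in reports no verdict. I pinched the lever and swung it up to its stop. I then lifted the small steel colander by its knob and slid it along the rod from the free end. I hung it between the collars, released it, and swung the lever back down.

**Last checks:**
- **Lever:** at its lower stop. The grip centre was about 126 mm high, or roughly 0.03 rad.
- **Arm:** dipped about 0.11 rad, from the collars falling 13.5 and 21 mm.
- **Colander:** hangs between the collars about 3 mm from the seat along the rod, and still. The strap fit gave a tilt of about 0.14 rad about the rod, perhaps 0.17 with the dip.
- **Bowls and jars:** 0 pixel shift in the camera views.
- **Robot:** clear of everything, with forces near zero.

**Disagreements:** the arc radius I worked out while holding the lever read 92 to 106 mm instead of 100 mm. I put this down to the fingers holding the grip slightly off-centre. I briefly pressed the lever against its stops at 49 N (up) and 35 N (down). Plain brightness differences at the bowls and jars were 2 to 9 grey levels. With the shift at zero, I take these to be changes in light and shadow.

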